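Load the steriliser with vented bottles

ROBOT

A 6-joint arm with a two-finger parallel gripper is mounted at the origin on a cart in front of the work surface, level with it; the furniture and walls round the work are solid. World frame = base frame: x ahead of the robot, y to its left, z up, the work surface at z = 0. Lengths are in m, angles in rad, forces in N, time in s.
With the tool pointing down it reaches from about 0.325 to 1 m from the base axis. Payload 5.1 kg.
Tool frame: the origin (TCP) lies between the finger pads; the fingertips stand 25 mm ahead of it and the grasp point (between the pads) lies 6 mm ahead of it; z points along the fingers, y is the line along which they close (so a half turn about z gives the same grasp; the last joint's range is limited). The gripper opens to 85 mm and grips with 20 to 120 N. Pads are 22 mm wide; open, the fingers measure 114 mm over their backs; the gripper's body (76 mm by 85 mm) begins 54 mm behind the grasp point. The pads swing forward as they close: fully open they stand 13 mm farther back than shut.
Start: joints at [-1.37, 0.124, 1.65, -0, 1.367, -0.083], TCP at [0.182, -0.624, 0.256] pointing down, gripper open.
Joint ranges: [-2.61, 2.61], [-1.02, 2.33], [0.03, 2.71], [-1.35, 4.49], [0.32, 2.68], [-2.91, 2.91]. Speed limits (rad/s): [2.57, 2.57, 3.14, 3.14, 3.14, 3.14].

INTERFACE

Orientations are given as [roll, pitch, yaw] about the fixed x, y, z axes, in that order (R = Rz(yaw) Ry(pitch) Rx(roll)).
In Python, from rig import arm, cams gives the robot as it stands.
- The arm moves only by the tool jog_arm, never from a script. Its argument "steps" is a list of rows, each an object with "linear": the shift along the tool's x, y, z each as a share of 0.2 m, from -1 to 1, a list of three; "spin": the turn about the tool's z as a share of 90 degrees, from -1 to 1; "grip": the opening, from 0 (shut) to 1 (fully open). In form: [{"linear": [tx, ty, tz], "spin": spin, "grip": grip}, ...]. A call has 1 to 5 rows; each row is the pose to reach, as a shift and turn from the pose commanded when the call began, along the tool's axes at that moment; what a row does not reach only later rows make up. A row lasts 1/8 s, in which the tool goes at most 62.5 mm and 10.7 degrees, less where a joint would pass 70% of its speed; a pose out of reach is approached as far as the arm can. A call with a number of a shift or a turn outside -1 to 1 is refused whole. A call with a gripper value outside its range is refused whole. The fingers move at their own pace and stop on an object; "squeeze" is the grip in N (left out, the last holds). Time passes only in rows, so rows that repeat a pose let the fingers close. It gives the time, the measured TCP pose, the force, the opening and the grip force at its end, in the units of the state.
- arm.state(): the state, without advancing time (a new reading comes with each control period).
- cams.get_image(name): name is "side" or "top" or "wrist"; returns a dict with "image" (420x560x3 uint8, red, green, blue), "z_map" (420x560 float32, m along the optical axis (not along the pixel's ray), 0 where there is no reading), "K" (3x3 intrinsics, pixels), "world_from_camera" (4x4, takes a point from camera to world coordinates). Camera axes: x right, y down, z forward; pixel columns grow to the right and rows downward; lengths in m; the calibration is good to about 2 mm. The wrist camera is an equidistant fisheye: a pixel r from the principal point sees the ray r / f radians off the axis. A picture is of the moment at which its call begins.
- arm.finish_job(): hands the job in; it is judged then, once.
The state is a dict: "time": time; "joint_positions": joint angles; "dq": joint speeds; "joint_efforts": joint torques, N m; "ee_pos": TCP position; "tcp_rot": TCP orientation; "ft_force": force on the tool from outside, world axes, zero at the start; "torque": the same for the moment, N m; "finger_gap": finger opening in m; "grip_force": force on a finger pad.
Only numpy, scipy, OpenCV 4.12 (cv2) and the standard library are available. Lean on these libraries where they do the work, as an engineer would, in place of code of your own. Each camera call takes 0.05 s, during which the arm holds its last target. There are 200 camera calls.

TASK

Get the empty square bottles ready for sterilising: lift the steriliser's lid off by its knob and lay it knob up on the round rubber mat, unscrew the cap of every bottle in the block by about half a turn (at least 140 degrees, no more than one full turn) so that none goes in sealed, and stand every bottle upright on the steriliser's floor, set down and not dropped. Then put the lid back fully home on the steriliser, caps still loosened. Leave the beaker and the timer where they are.

Things in the scene. Friction and masses are not known exactly. Their poses are not given: they have to be found in the camera images.
- steriliser: round steel steriliser, fixed. Origin: centre of its underside, z up. Vessel floor 20 mm, rim 125 mm above the origin; 190 mm across inside, 196 outside (rolled rim 202). Two black handles on its +y and -y sides reach 128 mm from the axis, 80 to 93 mm up; a grey control box on its -x side reaches 130 mm from the axis, 45 mm high
- lid: loose round steel lid of the steriliser, 206 mm across, about 0.35 kg. Origin: centre of its underside. From below: tapered spigot, 173 to 183 mm across, 6 mm deep, that drops into the vessel's mouth; flange that rests on the rim; flat dome up to 17 mm; black knob in the middle. Fully home, its origin is on the steriliser's axis, 119 mm above the steriliser's origin. Any yaw will do
- lid_knob (a point): middle of the black knob's head on top of the lid, 42 mm above the lid's underside; the head is 35 mm across and reaches from 31 to 52 mm above the underside, with a thinner neck below it
- mat: round black rubber mat, 226 mm across and 3 mm thick, fixed flat on the worktop: the lid is laid here. Origin: centre of its underside
- rack: white plastic bottle block, 160 x 160 x 35 mm, on a 172 mm square aluminium base plate 4 mm thick, fixed to the worktop, with four square pockets (43 mm wide, 25 mm deep, floor 10 mm above the worktop) at +-37.5 mm in its x and y; the square pockets keep the bottles from turning. Origin: centre of its underside
- bottle_1: small empty square glass bottle, body 40 x 40 x 58 mm, round blue screw cap on top, 89 mm high in all when tight, 0.18 kg; at the start in a pocket of the block, underside 10 mm above the worktop. Origin: centre of its underside, z up. It can be lifted by its cap. There are 2 or 3 such bottles; an absent one gives None
- cap_1_top (a point): centre of the top face of bottle_1's cap; the cap is 30 mm across and 22 mm high, with the bottle's shoulder right below it (67 mm above the bottle's underside), so the fingertips should not go more than about 21 mm below this point
- cap_1 (a joint): turn of bottle_1's screw cap on the bottle, rad: near 0 = screwed tight, grows as it is unscrewed (anticlockwise seen from above), rising 4 mm a turn; the cap is captive and stops at 7.9; it turns with a stiff friction of 0.12 N m and stays where it is left
- bottle_2: small empty square glass bottle, body 40 x 40 x 58 mm, round blue screw cap on top, 89 mm high in all when tight, 0.18 kg; at the start in a pocket of the block, underside 10 mm above the worktop. Origin: centre of its underside, z up. It can be lifted by its cap. There are 2 or 3 such bottles; an absent one gives None
- cap_2_top (a point): centre of the top face of bottle_2's cap; the cap is 30 mm across and 22 mm high, with the bottle's shoulder right below it (67 mm above the bottle's underside), so the fingertips should not go more than about 21 mm below this point
- cap_2 (a joint): turn of bottle_2's screw cap on the bottle, rad: near 0 = screwed tight, grows as it is unscrewed (anticlockwise seen from above), rising 4 mm a turn; the cap is captive and stops at 7.9; it turns with a stiff friction of 0.12 N m and stays where it is left
- bottle_3: small empty square glass bottle, body 40 x 40 x 58 mm, round blue screw cap on top, 89 mm high in all when tight, 0.18 kg; at the start in a pocket of the block, underside 10 mm above the worktop. Origin: centre of its underside, z up. It can be lifted by its cap. There are 2 or 3 such bottles; an absent one gives None
- cap_3_top (a point): centre of the top face of bottle_3's cap; the cap is 30 mm across and 22 mm high, with the bottle's shoulder right below it (67 mm above the bottle's underside), so the fingertips should not go more than about 21 mm below this point
- cap_3 (a joint): turn of bottle_3's screw cap on the bottle, rad: near 0 = screwed tight, grows as it is unscrewed (anticlockwise seen from above), rising 4 mm a turn; the cap is captive and stops at 7.9; it turns with a stiff friction of 0.12 N m and stays where it is left
- bottle_4: small empty square glass bottle, body 40 x 40 x 58 mm, round blue screw cap on top, 89 mm high in all when tight, 0.18 kg; at the start in a pocket of the block, underside 10 mm above the worktop. Origin: centre of its underside, z up. It can be lifted by its cap. There are 2 or 3 such bottles; an absent one gives None
- cap_4_top (a point): centre of the top face of bottle_4's cap; the cap is 30 mm across and 22 mm high, with the bottle's shoulder right below it (67 mm above the bottle's underside), so the fingertips should not go more than about 21 mm below this point
- cap_4 (a joint): turn of bottle_4's screw cap on the bottle, rad: near 0 = screwed tight, grows as it is unscrewed (anticlockwise seen from above), rising 4 mm a turn; the cap is captive and stops at 7.9; it turns with a stiff friction of 0.12 N m and stays where it is left
- beaker: bystander: empty 100 ml beaker, 70 mm across, 91 mm high. Origin: centre of its underside
- timer: bystander: white bench timer lying flat, 62 x 62 x 16 mm. Origin: centre of its underside

How it is judged:
By the outcome, as a careful person would: the job done as asked, in the order asked, and still so for the second after the job is handed in, with the robot touching nothing.
Of bottle_1, bottle_2, bottle_3, bottle_4 only 2 to 3 are there at a start; the rules pass over those that are not, and their reading is None.
At some moment in a run one of lid may be knocked a few centimetres aside while the robot is not near it.
It also fails if it takes over 210 s, if anything falls off the work surface, if the arm or the gripper's body presses on something with over 40 N, if the wrist force passes 120 N, or if a joint passes its speed limit or range.

## Working session

There is one attempt and no reset: what is moved stays moved. The work goes in short steps, Python scripts to look and compute and a tool call to move; the robot and the scene stay as the last step left them, time stands still between calls to the robot, and variables do not carry over. Pictures are saved under pics/ and viewed, at most 14 in all, crops included, and the job is handed in when it is done.

Besides the shell and the picture viewer there is one more tool, called after "Call:" as a command line: name --argument value ..., lists and objects as JSON in quotes. jog_arm: Moves the arm, as the interface text tells. Shift numbers are shares of 0.2 m and turn numbers shares of 90 degrees, none past 1 either way. Its arguments: {"type":"object","properties":{"steps":{"type":"array"},"squeeze":{"type":"number"}},"required":["steps"]}

```bash
ls; mkdir -p pics
cat > h.py <<'E'
import numpy as np, cv2
from rig import arm, cams
def grab(n):
    d=cams.get_image(n); return d
def save(d,f): cv2.imwrite('pics/'+f, cv2.cvtColor(d['image'],cv2.COLOR_RGB2BGR))
def cloud(d, fish=False):
    z=d['z_map']; K=d['K']; v,u=np.indices(z.shape)
    x=(u-K[0,2])/K[0,0]; y=(v-K[1,2])/K[1,1]
    if fish:
        r=np.hypot(x,y); s=np.where(r>1e-6,np.tan(np.minimum(r,1.5))/np.maximum(r,1e-6),1); x=x*s;y=y*s
    P=np.stack([x*z,y*z,z],-1); T=d['world_from_camera']
    W=P@T[:3,:3].T+T[:3,3]; W[z<=0]=np.nan
    return W
E
python3 - <<'E'
from h import *
s=arm.state(); print({k:np.round(v,3).tolist() for k,v in s.items()})
ims=[]
for n in ['top','side','wrist']:
    d=grab(n); np.savez(f'{n}0.npz',**d); save(d,n+'0.png'); print(n,np.round(d['K'],1).tolist(),np.round(d['world_from_camera'],3).tolist(), (d['z_map']>0).mean())
E
```

```text
pics
{'time': 0.0, 'joint_positions': [-1.37, 0.125, 1.652, 0.0, 1.367, -0.083], 'dq': [-0.001, -0.0, -0.001, 0.002, -0.0, 0.001], 'joint_efforts': [0.003, -42.361, -36.545, 0.0, 0.007, 0.0], 'ee_pos': [0.182, -0.623, 0.255], 'tcp_rot': [-3.14, -0.0, 0.284], 'ft_force': [-0.242, -0.506, -0.287], 'torque': [-0.047, 0.031, 0.016], 'grip_force': 0.0, 'finger_gap': 0.086}
top [[494.2, 0.0, 287.4], [0.0, 494.2, 203.2], [0.0, 0.0, 1.0]] [[0.023, -0.986, 0.164, 0.363], [-1.0, -0.022, 0.012, -0.006], [-0.008, -0.164, -0.986, 1.332], [0.0, 0.0, 0.0, 1.0]] 0.9962074829931973
side [[420.4, 0.0, 277.6], [0.0, 420.4, 206.5], [0.0, 0.0, 1.0]] [[-0.848, -0.193, 0.493, 0.108], [-0.529, 0.337, -0.778, 0.769], [-0.016, -0.921, -0.388, 0.507], [0.0, 0.0, 0.0, 1.0]] 0.9960714285714286
wrist [[325.2, 0.0, 278.0], [0.0, 325.2, 209.5], [0.0, 0.0, 1.0]] [[0.279, -0.922, -0.268, 0.25], [-0.96, -0.268, -0.077, -0.603], [-0.001, 0.279, -0.96, 0.372], [0.0, 0.0, 0.0, 1.0]] 0.9913988095238095
```

View pics/top0.png

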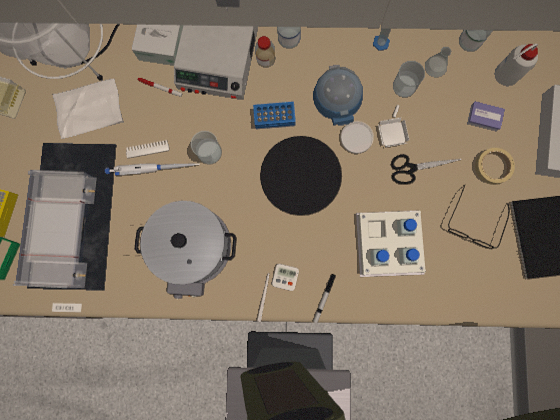

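View pics/side0.png

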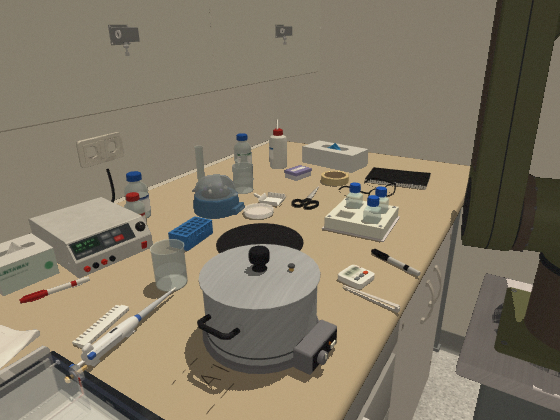

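The top view shows the lid knob at (179,240), the steriliser at (184,243), the mat at (301,175), and blue caps at (410,226), (382,256) and (412,255). The beaker is at (206,148) and the timer at (286,277). The side view agrees: the lid is on and there are three bottles.

```bash
cat >> h.py <<'E'
def ray(d,u,v,fish=False):
    K=d['K']; x=(u-K[0,2])/K[0,0]; y=(v-K[1,2])/K[1,1]; T=d['world_from_camera']
    if fish:
        r=np.hypot(x,y); c=np.array([x/r*np.sin(r),y/r*np.sin(r),np.cos(r)])
    else: c=np.array([x,y,1.]); 
    return T[:3,3],T[:3,:3]@(c/np.linalg.norm(c))
def onplane(d,u,v,z,fish=False):
    o,r=ray(d,u,v,fish); return o+r*(z-o[2])/r[2]
def fitc(P):
    A=np.c_[2*P,np.ones(len(P))]; s=np.linalg.lstsq(A,(P**2).sum(1),rcond=None)[0]; return s[:2],np.sqrt(s[2]+s[:2]@s[:2])
def caps(d,fish=False,amin=30):
    hsv=cv2.cvtColor(d['image'],cv2.COLOR_RGB2HSV); m=cv2.inRange(hsv,(100,130,60),(125,255,255))
    n,l,st,c=cv2.connectedComponentsWithStats(m); W=cloud(d,fish); out=[]
    for i in range(1,n):
        if st[i,4]<amin: continue
        w=W[l==i]; zt=np.nanpercentile(w[:,2],90); t=w[abs(w[:,2]-zt)<.004]
        out.append((np.round(c[i]),st[i,4],np.round(np.nanmean(t,0),4),round(float(zt),4),np.round((np.nanmin(t,0)+np.nanmax(t,0))/2,4)))
    return out
E
python3 - <<'E'
from h import *
for n in ['top','side']:
    d=dict(np.load(n+'0.npz')); W=cloud(d); X,Y,Z=W[...,0],W[...,1],W[...,2]
    print(n)
    for c in caps(d):print(*c)
    # steriliser area
    m=(abs(Y-.27)<.2)&(abs(X-.3)<.25)
    k=m&(Z>.148)&(Z<.19); print('knob',k.sum(),np.nanmean(W[k],0),np.nanmin(W[k],0),np.nanmax(W[k],0))
    k=m&(Z>.122)&(Z<.146);
    print('lid z pct',np.nanpercentile(Z[k],[5,50,95]),np.nanmin(W[k],0),np.nanmax(W[k],0))
    if n=='top':
        for z0,z1 in [(.122,.13),(.122,.146)]:
            k=(m&(Z>z0)&(Z<.19)).astype(np.uint8); ct=max(cv2.findContours(k,0,1)[0],key=cv2.contourArea)[:,0]
            P=np.array([W[v,u,:2] for u,v in ct]); print('lid circ',fitc(P))
        g=cv2.cvtColor(d['image'],cv2.COLOR_RGB2GRAY); k=(g<50).astype(np.uint8); k[:, :250]=0;k[:,350:]=0;k[:130]=0;k[220:]=0
        ct=max(cv2.findContours(k,0,1)[0],key=cv2.contourArea)[:,0]
        P=np.array([onplane(d,u,v,.003)[:2] for u,v in ct]); print('mat',fitc(P), np.nanmedian(Z[k>0]))
        w=(m==0)&(Z>.03)&(Z<.045)&(abs(X-.28)<.15)&(abs(Y+.2)<.2)
        ct=max(cv2.findContours(w.astype(np.uint8),0,1)[0],key=cv2.contourArea)[:,0]
        P=np.array([W[v,u,:2] for u,v in ct],np.float32); print('rack',cv2.minAreaRect(P),np.nanmedian(Z[w]))
        w=(Z>.04)&(Z<.11)&(abs(Y-.17)<.06)&(abs(X-.48)<.08); print('beaker',np.nanmin(W[w],0),np.nanmax(W[w],0))
        w=(Z>.008)&(Z<.03)&(abs(Y-.0)<.05)&(abs(X-.2)<.06); print('timer',np.nanmin(W[w],0),np.nanmax(W[w],0))
E
```

```text
top
[380.  44.] 94 [ 1.0515 -0.2419  0.0109] 0.0125 [ 1.0541 -0.2458  0.0119]
[274. 115.] 650 [0.8264 0.0499 0.0412] 0.0427 [0.8266 0.052  0.0425]
[410. 225.] 119 [ 0.5205 -0.3012  0.1002] 0.1015 [ 0.5203 -0.301   0.1012]
[412. 254.] 120 [ 0.4459 -0.3055  0.1012] 0.1026 [ 0.4468 -0.3045  0.1018]
[382. 255.] 115 [ 0.4412 -0.2304  0.1004] 0.102 [ 0.4413 -0.2303  0.1019]
knob 183 [0.45629861 0.25910219 0.16946712] [0.17506436 0.07374706 0.14809797] [0.47920082 0.28050526 0.18628657]
lid z pct [0.12544996 0.1314113  0.13695464] [0.36002178 0.16203407 0.12200331] [0.5499717  0.36739434 0.14577898]
lid circ (array([0.45899298, 0.26393673]), np.float64(0.09956502795476123))
lid circ (array([0.45899298, 0.26393673]), np.float64(0.09956502795476123))
mat (array([ 0.66424209, -0.02374984]), np.float64(0.1095974918615349)) 0.002731347416915053
rack ((0.4138500392436981, -0.2714921832084656), (0.03130197897553444, 0.16181063652038574), 1.26401948928833) 0.03520542727836595
beaker [0.40013825 0.13586128 0.0411478 ] [0.51542823 0.1888202  0.09903644]Traceback (most recent call last):
  File "<stdin>", line 22, in <module>
    res = np.fmin.reduce(a, axis=axis, out=out, **kwargs)
ValueError: zero-size array to reduction operation fmin which has no identity
```

Run:
```python
from h import *
for n in ['top','side']:
    d=dict(np.load(n+'0.npz')); W=cloud(d); X,Y,Z=W[...,0],W[...,1],W[...,2]
    print(n)
    if n=='side':
        for c in caps(d):print(*c)
    m=np.hypot(X-.459,Y-.264)<.14
    k=m&(Z>.155)&(Z<.19); print('knob',k.sum(),np.nanmean(W[k],0),np.nanmin(W[k],0),np.nanmax(W[k],0))
    k=m&(Z>.115)&(Z<.15); print('lid',np.nanpercentile(Z[k],[5,50,95]),np.nanmin(W[k],0),np.nanmax(W[k],0))
    if n=='top':
        k=(m&(Z>.115)&(Z<.19)).astype(np.uint8); ct=max(cv2.findContours(k,0,1)[0],key=cv2.contourArea)[:,0]
        P=np.array([W[v,u,:2] for u,v in ct]); print('lid circ',fitc(P), np.nanmedian([W[v,u,2] for u,v in ct]))
        w=((Z>.025)&(Z<.12)&(X<.7)&(abs(X-.47)<.15)&(abs(Y+.27)<.15)).astype(np.uint8)
        ct=max(cv2.findContours(w,0,1)[0],key=cv2.contourArea)[:,0]
        P=np.array([W[v,u] for u,v in ct],np.float32); P=P[P[:,2]<.045,:2]; print('rack',cv2.minAreaRect(P),np.nanmedian(Z[w>0]))
        w=(Z>.02)&(abs(Y-.2)<.08)&(abs(X-.72)<.08); print('beaker',np.nanmin(W[w],0),np.nanmax(W[w],0))
        w=(Z>.008)&(Z<.03)&(abs(Y-.0)<.05)&(abs(X-.39)<.06); print('timer',np.nanmin(W[w],0),np.nanmax(W[w],0))
```

```text
top
knob 177 [0.46148731 0.2624205  0.1695523 ] [0.44583227 0.24701677 0.15666526] [0.47920082 0.28050526 0.17644884]
lid [0.12529882 0.13123499 0.13694026] [0.36002178 0.16203407 0.12058101] [0.56343118 0.36739434 0.14936186]
lid circ (array([0.46205564, 0.26395336]), np.float64(0.10130584747578919)) 0.12708280466378463
rack ((0.48097026348114014, -0.2666926980018616), (0.16088926792144775, 0.16303832828998566), 3.3651628494262695) 0.036088039579506015
beaker [0.68697459 0.19517467 0.02138852] [0.75700953 0.26372486 0.09535495]
timer [ 0.35100054 -0.02260997  0.00859251] [0.44008914 0.04539761 0.02324237]
side
[242. 137.] 64 [ 1.0632 -0.4908  0.1408] 0.1418 [ 1.0646 -0.4935  0.1407]
[334. 147.] 34 [ 0.788  -0.7347  0.0781] 0.0792 [ 0.7895 -0.7332  0.0784]
[133. 176.] 129 [1.0651 0.024  0.136 ] 0.1369 [1.0662 0.0221 0.1354]
[355. 187.] 91 [ 0.5221 -0.293   0.0993] 0.1002 [ 0.5221 -0.2944  0.0988]
[377. 196.] 215 [ 0.4448 -0.2589  0.0992] 0.1002 [ 0.4454 -0.2636  0.0988]
[192. 231.] 845 [0.8273 0.0602 0.0406] 0.0414 [0.8296 0.0567 0.0403]
[ 91. 355.] 42 [0.6538 0.4799 0.0271] 0.0281 [0.6547 0.4799 0.0265]
knob 328 [0.46041169 0.27405436 0.16701095] [0.44740131 0.25071559 0.15511171] [0.48026568 0.28649923 0.17345474]
lid [0.12352499 0.13196876 0.13680296] [0.36261067 0.16484471 0.1150041 ] [0.56794307 0.37010233 0.14799269]
```

View pics/wrist0.png

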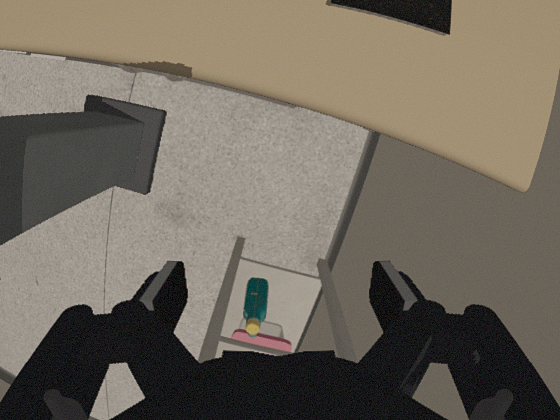

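The wrist view shows only the floor and cart edge, so it is no use until the arm has moved. I'll square the yaw to zero and travel over the lid.

Call:
jog_arm --steps '[{"linear": [0.7,0,-0.1],"spin": 0.181,"grip": 1},{"linear": [0.7,0,-0.1],"spin": 0.181,"grip": 1},{"linear": [0.7,0,-0.1],"spin": 0.181,"grip": 1},{"linear": [0.7,0,-0.1],"spin": 0.181,"grip": 1},{"linear": [0.7,0,-0.1],"spin": 0.181,"grip": 1}]'

```text
time: 0.78
ee_pos: [0.3151, -0.585, 0.2756]
tcp_rot: [-3.141, 0.001, -0.001]
ft_force: [-0.2, -0.3, -0.3]
finger_gap: 0.0854
grip_force: 0.0
```

Call:
jog_arm --steps '[{"linear": [0.7,-1,0],"spin": 0,"grip": 1},{"linear": [0.7,-1,0],"spin": 0,"grip": 1},{"linear": [0.7,-1,0],"spin": 0,"grip": 1},{"linear": [0.7,-1,0],"spin": 0,"grip": 1},{"linear": [0.7,-1,0],"spin": 0,"grip": 1}]'

```text
time: 1.4
ee_pos: [0.4569, -0.3831, 0.2761]
tcp_rot: [-3.141, 0.0, 0.003]
ft_force: [0.0, -1.2, -0.0]
finger_gap: 0.0854
grip_force: 0.0
```

Call:
jog_arm --steps '[{"linear": [0,-1,0],"spin": 0,"grip": 1},{"linear": [0,-1,0],"spin": 0,"grip": 1},{"linear": [0,-1,0],"spin": 0,"grip": 1},{"linear": [0,-1,0],"spin": 0,"grip": 1},{"linear": [0,-1,0],"spin": 0,"grip": 1}]'

```text
time: 2.02
ee_pos: [0.4561, -0.1858, 0.2764]
tcp_rot: [3.141, -0.0, -0.001]
ft_force: [-0.0, -0.2, 1.0]
finger_gap: 0.0857
grip_force: 0.0
```

Call:
jog_arm --steps '[{"linear": [0,-1,0],"spin": 0,"grip": 1},{"linear": [0,-1,0],"spin": 0,"grip": 1},{"linear": [0,-1,0],"spin": 0,"grip": 1},{"linear": [0,-1,0],"spin": 0,"grip": 1},{"linear": [0,-1,0],"spin": 0,"grip": 1}]'

```text
time: 2.65
ee_pos: [0.4572, 0.014, 0.2763]
tcp_rot: [3.141, 0.0, -0.001]
ft_force: [0.1, -0.6, 0.0]
finger_gap: 0.0851
grip_force: 0.0
```

Call:
jog_arm --steps '[{"linear": [0,-1,0],"spin": 0,"grip": 1},{"linear": [0,-1,0],"spin": 0,"grip": 1},{"linear": [0,-1,0],"spin": 0,"grip": 1},{"linear": [0,-1,0],"spin": 0,"grip": 1},{"linear": [0,-1,0],"spin": 0,"grip": 1}]'

```text
time: 3.28
ee_pos: [0.4577, 0.2139, 0.276]
tcp_rot: [3.14, 0.001, -0.002]
ft_force: [0.6, -0.2, 0.3]
finger_gap: 0.0854
grip_force: 0.0
```

```bash
cat > lid.py <<'E'
from h import *
def knob(d,fish,c0,zl,r=.14):
    W=cloud(d,fish); m=np.hypot(W[...,0]-c0[0],W[...,1]-c0[1])<r
    Z=W[...,2]
    k=m&(Z>zl+.046)&(Z<zl+.06); p=W[k]; print('knobtop',k.sum(),np.round((np.nanmin(p,0)+np.nanmax(p,0))/2,4),np.round(np.nanmedian(p,0),4) if len(p) else '')
    k=m&(Z>zl+.003)&(Z<zl+.02); 
    kk=(m&(Z>zl+.003)&(Z<zl+.06)).astype(np.uint8); ct=max(cv2.findContours(kk,0,1)[0],key=cv2.contourArea)[:,0]
    P=np.array([W[v,u,:2] for u,v in ct if 2<u<557 and 2<v<417]); c,rr=fitc(P)
    for _ in range(4):
        e=abs(np.hypot(*(P-c).T)-rr); c,rr=fitc(P[e<=max(.002,np.median(e)*2)])
    print('lid circle',np.round(c,4),round(float(rr),4),'spread',round(float(np.median(e)),4),'z',np.round(np.nanpercentile(Z[k],[5,50,95]),4))
    return c
E
python3 - <<'E'
from lid import *
d=grab('wrist'); save(d,'wrist1.png'); knob(d,True,(.463,.265),.119)
d=grab('top'); knob(d,False,(.463,.265),.119)
# knob by dark colour, rays from two views
E
```

```text
knobtop 1610 [0.4647 0.268  0.1686] [0.4662 0.2666 0.1699]
lid circle [0.4651 0.2676] 0.1017 spread 0.0004 z [0.1265 0.1311 0.1348]Traceback (most recent call last):
  File "<stdin>", line 3, in <module>
  File "lid.py", line 5, in knob
    k=m&(Z>zl+.046)&(Z<zl+.06); p=W[k]; print('knobtop',k.sum(),np.round((np.nanmin(p,0)+np.nanmax(p,0))/2,4),np.round(np.nanmedian(p,0),4) if len(p) else '')
                                                                          ~~~~~~~~~^^^^^
    res = np.fmin.reduce(a, axis=axis, out=out, **kwargs)
ValueError: zero-size array to reduction operation fmin which has no identity
```

View pics/wrist1.png

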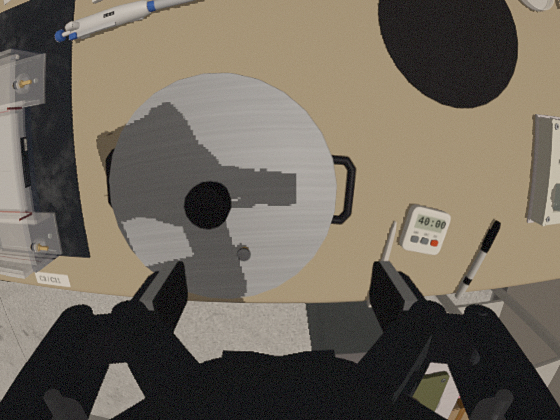

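The wrist view shows the knob at (208,205), with the lid seated. The wrist, top and side views put the lid centre at about (0.464, 0.267) with the knob top at z = 0.170, and the text gives 0.171. Next: grasp the knob.

Call:
jog_arm --steps '[{"linear": [0.032,-0.265,0.1],"spin": 0,"grip": 1},{"linear": [0.032,-0.265,0.25],"spin": 0,"grip": 1},{"linear": [0.032,-0.265,0.42],"spin": 0,"grip": 1},{"linear": [0.032,-0.265,0.535],"spin": 0,"grip": 1},{"linear": [0.032,-0.265,0.535],"spin": 0,"grip": 1}]'

```text
time: 4.0
ee_pos: [0.4625, 0.2658, 0.1671]
tcp_rot: [3.139, 0.004, -0.003]
ft_force: [0.2, 0.2, -0.0]
finger_gap: 0.0854
grip_force: 0.0
```

Call:
jog_arm --steps '[{"linear": [0,0,0],"spin": 0,"grip": 0},{"linear": [0,0,0],"spin": 0,"grip": 0},{"linear": [0,0,0],"spin": 0,"grip": 0},{"linear": [0,0,0],"spin": 0,"grip": 0},{"linear": [0,0,0],"spin": 0,"grip": 0}]' --squeeze 50

```text
time: 4.62
ee_pos: [0.4641, 0.2682, 0.171]
tcp_rot: [-3.142, -0.002, -0.0]
ft_force: [-1.5, -2.5, 5.2]
finger_gap: 0.0335
grip_force: 50.7
```

Call:
jog_arm --steps '[{"linear": [0,0,-0.02],"spin": 0,"grip": 0},{"linear": [0,0,-0.06],"spin": 0,"grip": 0},{"linear": [0,0,-0.15],"spin": 0,"grip": 0},{"linear": [0,0,-0.3],"spin": 0,"grip": 0},{"linear": [0,0,-0.45],"spin": 0,"grip": 0}]'

```text
time: 5.25
ee_pos: [0.4631, 0.2682, 0.261]
tcp_rot: [-3.141, -0.0, -0.0]
ft_force: [0.9, -0.7, -3.7]
finger_gap: 0.0334
grip_force: 50.1
```

Run:
```python
from lid import *
s=arm.state(); print(s['ee_pos'],s['ft_force'],s['finger_gap'])
d=grab('wrist'); save(d,'wrist2.png'); np.savez('w2.npz',**d)
W=cloud(d,True); Z=W[...,2]; print(np.histogram(Z[np.isfinite(Z)],np.arange(-.02,.3,.01)))
```

```text
[0.46313002 0.26819701 0.26101771] [ 0.94638629 -0.72146745 -3.700914  ] 0.033423822427999385
(array([   91, 43031, 32550,  2788,  1845,   606,   931,  1120,  9538,
        1944,   178,   554,   142,     0,     0,     0,     0,     0,
           0,     0,     0,     0,     0, 25135, 42227,   242,   885,
        3484,  2928,  1399,  3041]), array([-0.02, -0.01,  0.  ,  0.01,  0.02,  0.03,  0.04,  0.05,  0.06,
        0.07,  0.08,  0.09,  0.1 ,  0.11,  0.12,  0.13,  0.14,  0.15,
        0.16,  0.17,  0.18,  0.19,  0.2 ,  0.21,  0.22,  0.23,  0.24,
        0.25,  0.26,  0.27,  0.28,  0.29]))
```

View pics/wrist2.png

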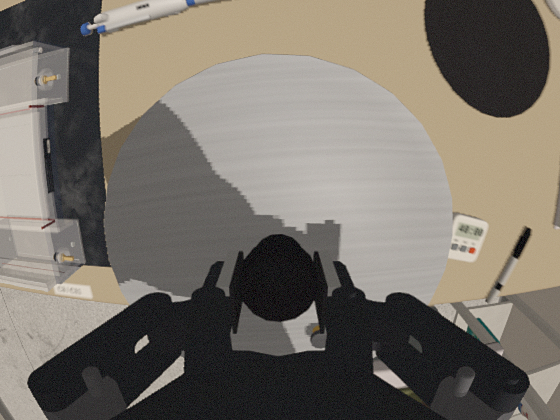

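The lid is held level at 0.21 m and the mat is visible at about (490,50). I'll check the mat centre from this view, along with the vessel centre from the top camera.

```bash
cat >> lid.py <<'E'
def robust(P):
    c,rr=fitc(P)
    for _ in range(5):
        e=abs(np.hypot(*(P-c).T)-rr); c,rr=fitc(P[e<=max(.0015,np.median(e)*2)])
    return c,rr,np.median(e)
E
python3 - <<'E'
from lid import *
for f,fi in [('w2.npz',1),('side0.npz',0),('top0.npz',0)]:
    d=dict(np.load(f)); W=cloud(d,fi); g=cv2.cvtColor(d['image'],cv2.COLOR_RGB2GRAY)
    m=((g<50)&(np.hypot(W[...,0]-.664,W[...,1]+.022)<.14)&(abs(W[...,2])<.02)).astype(np.uint8)
    ct=max(cv2.findContours(m,0,1)[0],key=cv2.contourArea)[:,0]
    P=np.array([onplane(d,u,v,.003,fi)[:2] for u,v in ct if 3<u<556 and 3<v<416]); print(f,robust(P))
d=grab('top'); save(d,'top2.png')
W=cloud(d); Z=W[...,2]; m=(np.hypot(W[...,0]-.464,W[...,1]-.267)<.12)
print(np.histogram(Z[m],np.arange(0,.3,.01))[0])
E
```

```text
w2.npz (array([ 0.6653326 , -0.02134694]), np.float64(0.10948155197668714), np.float64(0.00048095385353433967))
side0.npz (array([ 0.66606769, -0.02041043]), np.float64(0.1096332264789075), np.float64(0.002624769828789744))
top0.npz (array([ 0.66426416, -0.02374163]), np.float64(0.10966749205727012), np.float64(0.0006336332260908836))
[ 180  351  158   58  106   25   33   25   65   55    6    9  199    2
    0    0    0    0    0    0    0   85 2793  429    3    0    1    2
    5]
```

Call:
jog_arm --steps '[{"linear": [0.3,0.5,0],"spin": 0,"grip": 0},{"linear": [0.5,0.8,0],"spin": 0,"grip": 0},{"linear": [0.6,0.9,0],"spin": 0,"grip": 0},{"linear": [0.6,0.9,0],"spin": 0,"grip": 0}]'

```text
time: 5.85
ee_pos: [0.584, 0.0853, 0.258]
tcp_rot: [3.141, 0.001, -0.003]
ft_force: [0.1, 1.1, -4.2]
finger_gap: 0.0335
grip_force: 50.8
```

Call:
jog_arm --steps '[{"linear": [0.2,0.3,0],"spin": 0,"grip": 0},{"linear": [0.41,0.545,0],"spin": 0,"grip": 0},{"linear": [0.41,0.545,0],"spin": 0,"grip": 0},{"linear": [0.41,0.545,0],"spin": 0,"grip": 0},{"linear": [0.41,0.545,0],"spin": 0,"grip": 0}]'

```text
time: 6.48
ee_pos: [0.6642, -0.0197, 0.2587]
tcp_rot: [-3.141, 0.001, 0.001]
ft_force: [-0.3, 0.1, -3.9]
finger_gap: 0.0337
grip_force: 51.2
```

Call:
jog_arm --steps '[{"linear": [0,0.005,0.25],"spin": 0,"grip": 0},{"linear": [0,0.005,0.5],"spin": 0,"grip": 0},{"linear": [0,0.005,0.75],"spin": 0,"grip": 0},{"linear": [0,0.005,0.9],"spin": 0,"grip": 0},{"linear": [0,0.005,0.9],"spin": 0,"grip": 0}]'

```text
time: 7.1
ee_pos: [0.6619, -0.0202, 0.0759]
tcp_rot: [-3.141, 0.007, 0.001]
ft_force: [-0.4, -0.8, -4.7]
finger_gap: 0.033
grip_force: 51.0
```

Call:
jog_arm --steps '[{"linear": [0,0,0.04],"spin": 0,"grip": 0},{"linear": [0,0,0.07],"spin": 0,"grip": 0},{"linear": [0,0,0.1],"spin": 0,"grip": 0},{"linear": [0,0,0.12],"spin": 0,"grip": 0},{"linear": [0,0,0.12],"spin": 0,"grip": 0}]'

```text
time: 7.72
ee_pos: [0.6652, -0.0221, 0.0554]
tcp_rot: [3.142, -0.0, -0.001]
ft_force: [-0.0, 0.2, -3.9]
finger_gap: 0.0334
grip_force: 51.5
```

Still hanging (force -3.9 N); lower slowly until contact.

Call:
jog_arm --steps '[{"linear": [0,0,0.007],"spin": 0,"grip": 0},{"linear": [0,0,0.012],"spin": 0,"grip": 0},{"linear": [0,0,0.012],"spin": 0,"grip": 0}]'

```text
time: 8.1
ee_pos: [0.6653, -0.0221, 0.0552]
tcp_rot: [3.141, 0.0, -0.001]
ft_force: [-6.4, 0.6, 8.4]
finger_gap: 0.0333
grip_force: 52.4
```

Call:
jog_arm --steps '[{"linear": [0,0,0.005],"spin": 0,"grip": 0},{"linear": [0,0,0.005],"spin": 0,"grip": 0}]'

```text
time: 8.35
ee_pos: [0.6653, -0.0221, 0.0552]
tcp_rot: [3.141, 0.001, -0.0]
ft_force: [-10.2, 0.9, 12.4]
finger_gap: 0.0336
grip_force: 52.8
```

Call:
jog_arm --steps '[{"linear": [0,0,-0.012],"spin": 0,"grip": 0.6},{"linear": [0,0,-0.012],"spin": 0,"grip": 1},{"linear": [0,0,-0.012],"spin": 0,"grip": 1},{"linear": [0,0,-0.012],"spin": 0,"grip": 1}]'

```text
time: 8.85
ee_pos: [0.665, -0.022, 0.0541]
tcp_rot: [-3.142, 0.0, -0.001]
ft_force: [0.0, -0.4, -0.7]
finger_gap: 0.0851
grip_force: 0.0
```

Call:
jog_arm --steps '[{"linear": [0,0,-0.1],"spin": 0,"grip": 1},{"linear": [0,0,-0.3],"spin": 0,"grip": 1},{"linear": [0,0,-0.6],"spin": 0,"grip": 1},{"linear": [0,0,-0.9],"spin": 0,"grip": 1},{"linear": [0,0,-0.9],"spin": 0,"grip": 1}]'

```text
time: 9.48
ee_pos: [0.6687, -0.0223, 0.2446]
tcp_rot: [3.14, -0.015, -0.0]
ft_force: [-0.1, -0.3, 1.2]
finger_gap: 0.0855
grip_force: 0.0
```

Call:
jog_arm --steps '[{"linear": [-1,1,0],"spin": 0,"grip": 1},{"linear": [-1,1,0],"spin": 0,"grip": 1},{"linear": [-1,1,0],"spin": 0,"grip": 1},{"linear": [-1,1,0],"spin": 0,"grip": 1},{"linear": [-1,1,0],"spin": 0,"grip": 1}]'

```text
time: 10.1
ee_pos: [0.4627, -0.2233, 0.2343]
tcp_rot: [3.141, 0.0, -0.003]
ft_force: [0.0, -0.4, 0.8]
finger_gap: 0.0855
grip_force: 0.0
```

Run:
```python
from lid import *
print(arm.state()['ee_pos'],arm.state()['ft_force'])
d=grab('wrist'); save(d,'wrist3.png'); np.savez('w3.npz',**d)
for c in caps(d,True,200):print(*c)
d=grab('top'); save(d,'top3.png'); np.savez('t3.npz',**d); knob(d,False,(.665,-.022),.003)
for c in caps(d):print(*c)
W=cloud(d); Z=W[...,2]; m=(np.hypot(W[...,0]-.464,W[...,1]-.267)<.12)&(Z>.118)&(Z<.132); p=W[m]
# rim outer edge
k=m.astype(np.uint8); ct=max(cv2.findContours(k,0,1)[0],key=len)[:,0]; print('rim',robust(np.array([W[v,u,:2] for u,v in ct])))
print('ring fit',robust(p[:,:2]))
```

```text
[ 0.46269548 -0.22325965  0.23428711] [ 0.02543719 -0.36011733  0.75041735]
[372. 135.] 932 [ 0.522  -0.2979  0.0981] 0.099 [ 0.5214 -0.2981  0.0976]
[372. 221.] 897 [ 0.4494 -0.3021  0.0979] 0.0988 [ 0.449  -0.3025  0.0973]
[287. 227.] 910 [ 0.4446 -0.2293  0.0979] 0.0988 [ 0.444  -0.2296  0.0974]
knobtop 131 [ 0.6625 -0.0247  0.0558] [ 0.6626 -0.0249  0.0549]
lid circle [ 0.6634 -0.0252] 0.1013 spread 0.0009 z [0.0083 0.0153 0.0212]h.py:30: RuntimeWarning: Mean of empty slice
  out.append((np.round(c[i]),st[i,4],np.round(np.nanmean(t,0),4),round(float(zt),4),np.round((np.nanmin(t,0)+np.nanmax(t,0))/2,4)))
Traceback (most recent call last):
  File "h.py", line 30, in caps
    out.append((np.round(c[i]),st[i,4],np.round(np.nanmean(t,0),4),round(float(zt),4),np.round((np.nanmin(t,0)+np.nanmax(t,0))/2,4)))
                                                                                                ~~~~~~~~~^^^^^
ValueError: zero-size array to reduction operation fmin which has no identity
```

The lid is on the mat, centred within 1 mm. Cap tops from the wrist and from the corrected top view agree within 2 mm: (0.522,-0.298), (0.4487,-0.302) and (0.444,-0.229), z ≈ 0.099. I'll go to the third of these first.

Call:
jog_arm --steps '[{"linear": [-0.097,0.028,0],"spin": 0,"grip": 0.62},{"linear": [-0.097,0.028,0.2],"spin": 0,"grip": 0.62},{"linear": [-0.097,0.028,0.4],"spin": 0,"grip": 0.62},{"linear": [-0.097,0.028,0.4],"spin": 0,"grip": 0.62},{"linear": [-0.097,0.028,0.4],"spin": 0,"grip": 0.62}]'

```text
time: 10.82
ee_pos: [0.4462, -0.2275, 0.1558]
tcp_rot: [3.141, -0.001, 0.0]
ft_force: [0.4, 0.2, 0.3]
finger_gap: 0.0526
grip_force: 0.0
```

Run:
```python
from lid import *
s=arm.state(); print(s['ee_pos'],s['tcp_rot'],s['finger_gap'])
d=grab('wrist'); save(d,'wrist4.png')
for c in caps(d,True,200):print(*c)
```

```text
[ 0.44624522 -0.22750376  0.15576043] [ 3.14073599e+00 -1.32588992e-03  2.92590938e-04] 0.05261762584550256
[400. 112.] 2290 [ 0.5229 -0.2971  0.098 ] 0.0989 [ 0.5231 -0.2979  0.0977]
[398. 232.] 2047 [ 0.4495 -0.3018  0.0979] 0.0987 [ 0.4493 -0.3025  0.0975]
[280. 241.] 2183 [ 0.4452 -0.2282  0.0979] 0.0987 [ 0.4443 -0.2283  0.0973]
```

View pics/wrist4.png

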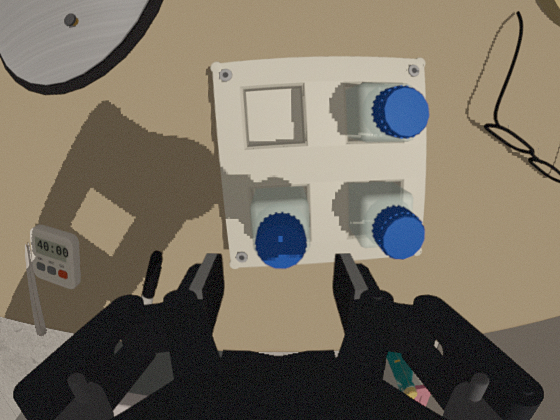

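The wrist view shows cap C centred at (280,241) between the fingers, and the lid laid on the mat at upper left. Next: descend and grip.

Call:
jog_arm --steps '[{"linear": [-0.008,0.004,0.1],"spin": 0,"grip": 0.62},{"linear": [-0.008,0.004,0.2],"spin": 0,"grip": 0.62},{"linear": [-0.008,0.004,0.254],"spin": 0,"grip": 0.62},{"linear": [-0.008,0.004,0.254],"spin": 0,"grip": 0.62},{"linear": [-0.008,0.004,0.254],"spin": 0,"grip": 0.62}]'

```text
time: 11.5
ee_pos: [0.4447, -0.2287, 0.1048]
tcp_rot: [3.14, -0.002, -0.0]
ft_force: [-1.0, -0.2, 0.4]
finger_gap: 0.0528
grip_force: 0.0
```

Call:
jog_arm --steps '[{"linear": [0,0,0],"spin": 0,"grip": 0},{"linear": [0,0,0],"spin": 0,"grip": 0},{"linear": [0,0,0],"spin": 0,"grip": 0},{"linear": [0,0,0],"spin": 0,"grip": 0}]' --squeeze 60

```text
time: 12.0
ee_pos: [0.4445, -0.2287, 0.1045]
tcp_rot: [3.141, -0.001, -0.001]
ft_force: [-1.2, -0.3, 5.8]
finger_gap: 0.0282
grip_force: 59.2
```

Call:
jog_arm --steps '[{"linear": [0,0,-0.001],"spin": -0.11,"grip": 0},{"linear": [0,0,-0.002],"spin": -0.22,"grip": 0},{"linear": [0,0,-0.003],"spin": -0.33,"grip": 0},{"linear": [0,0,-0.004],"spin": -0.44,"grip": 0},{"linear": [0,0,-0.005],"spin": -0.5,"grip": 0}]'

```text
time: 12.62
ee_pos: [0.4443, -0.2283, 0.1051]
tcp_rot: [3.141, -0.001, 0.788]
ft_force: [0.3, 0.3, 3.7]
finger_gap: 0.0283
grip_force: 59.0
```

Call:
jog_arm --steps '[{"linear": [0,0,-0.001],"spin": -0.11,"grip": 0},{"linear": [0,0,-0.002],"spin": -0.22,"grip": 0},{"linear": [0,0,-0.003],"spin": -0.33,"grip": 0},{"linear": [0,0,-0.004],"spin": -0.44,"grip": 0},{"linear": [0,0,-0.005],"spin": -0.5,"grip": 0}]'

```text
time: 13.25
ee_pos: [0.4438, -0.2282, 0.1056]
tcp_rot: [-3.141, -0.0, 1.573]
ft_force: [-1.0, 0.0, 3.1]
finger_gap: 0.0283
grip_force: 58.9
```

Call:
jog_arm --steps '[{"linear": [0,0,-0.001],"spin": -0.11,"grip": 0},{"linear": [0,0,-0.002],"spin": -0.22,"grip": 0},{"linear": [0,0,-0.003],"spin": -0.33,"grip": 0},{"linear": [0,0,-0.004],"spin": -0.44,"grip": 0},{"linear": [0,0,-0.005],"spin": -0.5,"grip": 0}]'

```text
time: 13.88
ee_pos: [0.4434, -0.2284, 0.1062]
tcp_rot: [-3.14, -0.001, 2.359]
ft_force: [-0.9, -1.7, 1.5]
finger_gap: 0.0286
grip_force: 59.0
```

Call:
jog_arm --steps '[{"linear": [0,0,-0.001],"spin": -0.11,"grip": 0},{"linear": [0,0,-0.002],"spin": -0.22,"grip": 0},{"linear": [0,0,-0.003],"spin": -0.33,"grip": 0},{"linear": [0,0,-0.004],"spin": -0.44,"grip": 0},{"linear": [0,0,-0.005],"spin": -0.5,"grip": 0}]'

```text
time: 14.5
ee_pos: [0.4434, -0.2287, 0.1069]
tcp_rot: [-3.141, -0.001, -3.139]
ft_force: [-1.1, -3.5, -1.3]
finger_gap: 0.0283
grip_force: 59.1
```

Run:
```python
from lid import *
s=arm.state(); print({k:np.round(s[k],3).tolist() for k in ['time','ee_pos','tcp_rot','torque','ft_force','joint_positions']})
d=grab('wrist'); save(d,'wrist5.png')
```

```text
{'time': 14.5, 'ee_pos': [0.443, -0.229, 0.107], 'tcp_rot': [-3.141, -0.001, -3.139], 'torque': [-0.61, 0.155, -0.084], 'ft_force': [-1.057, -3.454, -1.332], 'joint_positions': [-0.583, -0.067, 2.111, -0.002, 1.098, -2.156]}
```

View pics/wrist5.png

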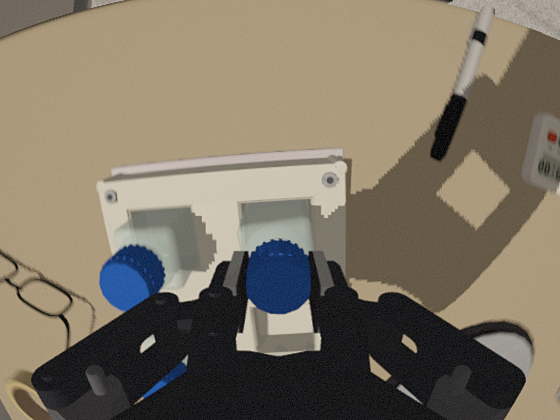

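The cap was held and the wrist turned 180°, with the bottle square in its pocket. Next: lift and carry to the steriliser.

Call:
jog_arm --steps '[{"linear": [0,0,-0.1],"spin": 0,"grip": 0},{"linear": [0,0,-0.25],"spin": 0,"grip": 0},{"linear": [0,0,-0.45],"spin": 0,"grip": 0},{"linear": [0,0,-0.65],"spin": 0,"grip": 0},{"linear": [0,0,-0.82],"spin": 0,"grip": 0}]'

```text
time: 15.18
ee_pos: [0.4437, -0.2279, 0.2721]
tcp_rot: [3.141, -0.0, 3.14]
ft_force: [1.0, -0.0, -1.9]
finger_gap: 0.0282
grip_force: 60.1
```

Call:
jog_arm --steps '[{"linear": [-0.05,0.2,0],"spin": 0,"grip": 0},{"linear": [-0.1,0.4,0],"spin": 0,"grip": 0},{"linear": [-0.2,0.65,0],"spin": 0,"grip": 0},{"linear": [-0.3,0.9,0],"spin": 0,"grip": 0},{"linear": [-0.31,1,0],"spin": 0,"grip": 0}]'

```text
time: 15.8
ee_pos: [0.5061, -0.0256, 0.2702]
tcp_rot: [3.14, -0.002, -3.14]
ft_force: [-0.7, -0.9, -2.1]
finger_gap: 0.0287
grip_force: 60.2
```

Call:
jog_arm --steps '[{"linear": [0,0.25,0],"spin": 0,"grip": 0},{"linear": [0,0.5,0],"spin": 0,"grip": 0},{"linear": [0,0.75,0],"spin": 0,"grip": 0},{"linear": [0,0.9,0],"spin": 0,"grip": 0},{"linear": [0,1,0],"spin": 0,"grip": 0}]'

```text
time: 16.42
ee_pos: [0.5054, 0.1731, 0.2703]
tcp_rot: [-3.141, -0.002, 3.142]
ft_force: [0.8, -0.3, -2.0]
finger_gap: 0.0286
grip_force: 60.3
```

```bash
cat >> lid.py <<'E'
def vessel(d,fish=False,b=(0,0)):
    W=cloud(d,fish); Z=W[...,2]; R=np.hypot(W[...,0]-.464,W[...,1]-.267)
    m=(R>.085)&(R<.11)&(Z>.119)&(Z<.13); p=W[m]; print('rim pts',m.sum(),robust(p[:,:2]+np.array(b)),'z',np.nanpercentile(p[:,2],[10,50,90]))
    m=(R<.07)&(Z<.05)&(Z>0); print('floor z',np.nanmedian(Z[m]),m.sum())
E
python3 - <<'E'
from lid import *
s=arm.state(); print({k:np.round(s[k],3).tolist() for k in ['time','ee_pos','tcp_rot','torque','ft_force','finger_gap']})
d=grab('side'); save(d,'side6.png'); vessel(d)
d=grab('wrist'); save(d,'wrist6.png'); vessel(d,True)
d=grab('top'); save(d,'top6.png'); vessel(d,False,(.002,.003))
E
```

```text
{'time': 16.425, 'ee_pos': [0.505, 0.173, 0.27], 'tcp_rot': [-3.141, -0.002, 3.142], 'torque': [0.031, -0.006, -0.034], 'ft_force': [0.814, -0.263, -1.972], 'finger_gap': 0.029}
rim pts 1246 (array([0.46386971, 0.2694133 ]), np.float64(0.09691221361326567), np.float64(0.0012349726303837322)) z [0.12034626 0.12491886 0.12626719]
floor z 0.020959533839674832 194
rim pts 4388 (array([0.4644896 , 0.26669259]), np.float64(0.09637396180859405), np.float64(0.001401521603212344)) z [0.12119711 0.12362756 0.12463277]
floor z 0.019016764088936017 10798
rim pts 156 (array([0.46265477, 0.27426406]), np.float64(0.09038655360439948), np.float64(0.0015514125057977668)) z [0.12044811 0.12367922 0.12722083]
floor z 0.019286797003520206 985
```

View pics/side6.png

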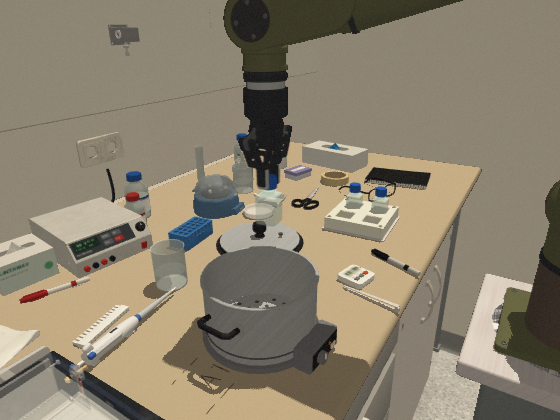

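The side view shows the bottle hanging upright from the gripper (265,205). The vessel is open with its floor at 0.020, the lid is on the mat, and two bottles remain. Vessel centre is (0.464, 0.267). Next: place the bottle at (0.506, 0.267).

Call:
jog_arm --steps '[{"linear": [0,0.25,0],"spin": 0,"grip": 0},{"linear": [0,0.47,0],"spin": 0,"grip": 0},{"linear": [0,0.47,0],"spin": 0,"grip": 0},{"linear": [0,0.47,0.15],"spin": 0,"grip": 0},{"linear": [0,0.47,0.3],"spin": 0,"grip": 0}]'

```text
time: 17.2
ee_pos: [0.5068, 0.2641, 0.2112]
tcp_rot: [-3.141, 0.001, 3.139]
ft_force: [0.2, 0.0, -1.4]
finger_gap: 0.0283
grip_force: 60.5
```

Call:
jog_arm --steps '[{"linear": [0,0,0.15],"spin": 0,"grip": 0},{"linear": [0,0,0.3],"spin": 0,"grip": 0},{"linear": [0,0,0.4],"spin": 0,"grip": 0},{"linear": [0,0,0.4],"spin": 0,"grip": 0}]'

```text
time: 17.7
ee_pos: [0.5053, 0.2642, 0.1296]
tcp_rot: [-3.14, -0.004, 3.14]
ft_force: [-0.3, 1.1, -1.9]
finger_gap: 0.0283
grip_force: 60.5
```

Call:
jog_arm --steps '[{"linear": [0,0,0.02],"spin": 0,"grip": 0},{"linear": [0,0,0.03],"spin": 0,"grip": 0},{"linear": [0,0,0.04],"spin": 0,"grip": 0},{"linear": [0,0,0.045],"spin": 0,"grip": 0},{"linear": [0,0,0.045],"spin": 0,"grip": 0}]'

```text
time: 18.32
ee_pos: [0.5062, 0.2658, 0.1225]
tcp_rot: [-3.142, -0.0, 3.141]
ft_force: [-0.2, 0.4, -2.3]
finger_gap: 0.0283
grip_force: 60.5
```

Call:
jog_arm --steps '[{"linear": [0,0,0.01],"spin": 0,"grip": 0},{"linear": [0,0,0.02],"spin": 0,"grip": 0},{"linear": [0,0,0.02],"spin": 0,"grip": 0}]'

```text
time: 18.7
ee_pos: [0.506, 0.2656, 0.1182]
tcp_rot: [-3.141, -0.001, 3.141]
ft_force: [0.9, 0.4, -1.5]
finger_gap: 0.0281
grip_force: 60.5
```

Call:
jog_arm --steps '[{"linear": [0,0,0.006],"spin": 0,"grip": 0},{"linear": [0,0,0.006],"spin": 0,"grip": 0}]'

```text
time: 18.95
ee_pos: [0.5062, 0.2657, 0.1172]
tcp_rot: [-3.142, -0.0, 3.141]
ft_force: [-0.4, 1.0, -1.9]
finger_gap: 0.0286
grip_force: 60.5
```

Call:
jog_arm --steps '[{"linear": [0,0,0.006],"spin": 0,"grip": 0},{"linear": [0,0,0.006],"spin": 0,"grip": 0}]'

```text
time: 19.2
ee_pos: [0.5065, 0.2659, 0.1167]
tcp_rot: [3.141, 0.001, 3.141]
ft_force: [-0.8, -0.3, 0.9]
finger_gap: 0.0282
grip_force: 60.9
```

Call:
jog_arm --steps '[{"linear": [0,0,0.003],"spin": 0,"grip": 0},{"linear": [0,0,0.003],"spin": 0,"grip": 0}]'

```text
time: 19.45
ee_pos: [0.5066, 0.266, 0.1165]
tcp_rot: [3.141, 0.001, 3.141]
ft_force: [-2.0, 0.3, 5.6]
finger_gap: 0.0283
grip_force: 61.3
```

Touchdown (+5.6 N). Release, retreat, and go to the next bottle.

Call:
jog_arm --steps '[{"linear": [0,0,0],"spin": 0,"grip": 0.62},{"linear": [0,0,0],"spin": 0,"grip": 0.62},{"linear": [0,0,0],"spin": 0,"grip": 0.62},{"linear": [0,0,-0.1],"spin": 0,"grip": 0.62},{"linear": [0,0,-0.25],"spin": 0,"grip": 0.62}]'

```text
time: 20.08
ee_pos: [0.5058, 0.2655, 0.1661]
tcp_rot: [-3.141, -0.002, 3.141]
ft_force: [0.9, -0.2, 0.6]
finger_gap: 0.0529
grip_force: 0.0
```

Call:
jog_arm --steps '[{"linear": [0,0,-0.25],"spin": 0,"grip": 0.62},{"linear": [0,0,-0.5],"spin": 0,"grip": 0.62},{"linear": [0,0,-0.5],"spin": 0,"grip": 0.62}]'

```text
time: 20.45
ee_pos: [0.5088, 0.2668, 0.2736]
tcp_rot: [3.137, 0.012, 3.141]
ft_force: [0.4, 0.2, -0.3]
finger_gap: 0.053
grip_force: 0.0
```

Run:
```python
from lid import *
print(arm.state()['ee_pos'])
d=grab('wrist'); save(d,'wrist7.png')
for c in caps(d,True,200):print(*c)
d=grab('top'); knob(d,False,(.663,-.025),.003)
```

```text
[0.50879449 0.26676187 0.27355237]
[276. 191.] 876 [0.5056 0.2666 0.11  ] 0.1108 [0.506  0.2667 0.1095]
[156. 373.] 854 [0.8253 0.0684 0.0392] 0.0401 [0.8267 0.0625 0.0388]
knobtop 132 [ 0.6629 -0.0247  0.0553] [ 0.6623 -0.0248  0.0544]
lid circle [ 0.6632 -0.0253] 0.1012 spread 0.0008 z [0.0086 0.0153 0.0212]
```

View pics/wrist7.png

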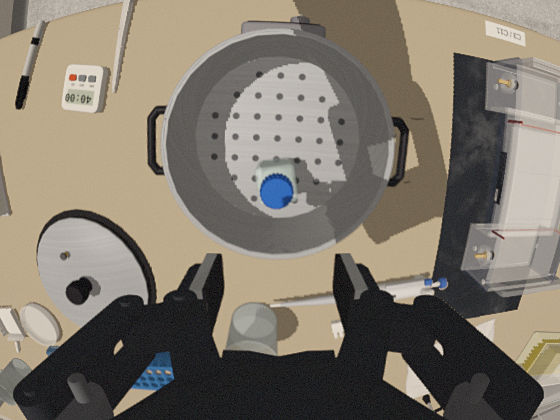

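The bottle stands upright at (276,191) in the vessel. Its cap top is at 0.1108, a 2.0 mm rise, which matches half a turn. The lid hasn't moved. On to bottle B.

Call:
jog_arm --steps '[{"linear": [0.286,-1,0],"spin": 0,"grip": 0.62},{"linear": [0.286,-1,0],"spin": 0,"grip": 0.62},{"linear": [0.286,-1,0],"spin": 0,"grip": 0.62},{"linear": [0.286,-1,0],"spin": 0,"grip": 0.62},{"linear": [0.286,-1,0],"spin": 0,"grip": 0.62}]'

```text
time: 21.18
ee_pos: [0.4479, 0.0646, 0.2641]
tcp_rot: [3.142, -0.002, 3.138]
ft_force: [-0.0, 1.2, -0.5]
finger_gap: 0.0533
grip_force: 0.0
```

Call:
jog_arm --steps '[{"linear": [0,-1,0],"spin": 0,"grip": 0.62},{"linear": [0,-1,0],"spin": 0,"grip": 0.62},{"linear": [0,-1,0],"spin": 0,"grip": 0.62},{"linear": [0,-1,0],"spin": 0,"grip": 0.62},{"linear": [0,-1,0],"spin": 0,"grip": 0.62}]'

```text
time: 21.8
ee_pos: [0.4489, -0.1338, 0.2646]
tcp_rot: [3.14, -0.002, 3.14]
ft_force: [-0.4, 0.4, 0.1]
finger_gap: 0.0529
grip_force: 0.0
```

Call:
jog_arm --steps '[{"linear": [0,-0.84,0.25],"spin": 0,"grip": 0.62},{"linear": [0,-0.84,0.45],"spin": 0,"grip": 0.62},{"linear": [0,-0.84,0.45],"spin": 0,"grip": 0.62},{"linear": [0,-0.84,0.45],"spin": 0,"grip": 0.62}]'

```text
time: 22.3
ee_pos: [0.4479, -0.3014, 0.1714]
tcp_rot: [3.137, -0.005, 3.141]
ft_force: [-0.4, 0.2, 1.3]
finger_gap: 0.0528
grip_force: 0.0
```

Call:
jog_arm --steps '[{"linear": [0,0,0],"spin": 0.5,"grip": 0.62},{"linear": [0,0,0],"spin": 0.5,"grip": 0.62},{"linear": [0,0,0],"spin": 0.5,"grip": 0.62},{"linear": [0,0,0],"spin": 0.5,"grip": 0.62},{"linear": [0,0,0],"spin": 0.5,"grip": 0.62}]'

```text
time: 22.92
ee_pos: [0.4499, -0.3003, 0.1762]
tcp_rot: [3.141, 0.001, 2.359]
ft_force: [0.2, 0.1, -0.2]
finger_gap: 0.053
grip_force: 0.0
```

Call:
jog_arm --steps '[{"linear": [0,0,0],"spin": 0.5,"grip": 0.62},{"linear": [0,0,0],"spin": 0.5,"grip": 0.62},{"linear": [0,0,0],"spin": 0.5,"grip": 0.62},{"linear": [0,0,0],"spin": 0.5,"grip": 0.62},{"linear": [0,0,0],"spin": 0.5,"grip": 0.62}]'

```text
time: 23.55
ee_pos: [0.4494, -0.3012, 0.1759]
tcp_rot: [3.141, 0.0, 1.574]
ft_force: [-1.0, 1.1, -0.5]
finger_gap: 0.0529
grip_force: 0.0
```

Call:
jog_arm --steps '[{"linear": [0,0,0],"spin": 0.5,"grip": 0.62},{"linear": [0,0,0],"spin": 0.5,"grip": 0.62},{"linear": [0,0,0],"spin": 0.5,"grip": 0.62},{"linear": [0,0,0],"spin": 0.5,"grip": 0.62},{"linear": [0,0,0],"spin": 0.5,"grip": 0.62}]'

```text
time: 24.18
ee_pos: [0.4491, -0.3017, 0.1757]
tcp_rot: [3.141, -0.0, 0.788]
ft_force: [0.2, -0.2, 0.8]
finger_gap: 0.0532
grip_force: 0.0
```

Call:
jog_arm --steps '[{"linear": [0,0,0],"spin": 0.5,"grip": 0.62},{"linear": [0,0,0],"spin": 0.5,"grip": 0.62},{"linear": [0,0,0],"spin": 0.5,"grip": 0.62},{"linear": [0,0,0],"spin": 0.5,"grip": 0.62},{"linear": [0,0,0],"spin": 0.5,"grip": 0.62}]'

```text
time: 24.8
ee_pos: [0.4489, -0.302, 0.1756]
tcp_rot: [-3.142, -0.0, 0.003]
ft_force: [0.2, 0.9, -0.5]
finger_gap: 0.0527
grip_force: 0.0
```

Run:
```python
from lid import *
s=arm.state(); print(s['ee_pos'],s['tcp_rot'],s['joint_positions'])
d=grab('wrist')
for c in caps(d,True,200):print(*c)
```

```text
[ 0.44888498 -0.30196853  0.17562154] [-3.14157917e+00 -1.39394833e-04  3.20811900e-03] [-6.91458068e-01 -5.22120673e-02  1.97087525e+00  1.05936045e-04
  1.22283101e+00  8.76094021e-01]
[274. 112.] 1852 [ 0.5231 -0.2988  0.098 ] 0.0989 [ 0.5234 -0.299   0.0978]
[281. 227.] 1798 [ 0.4497 -0.3031  0.0979] 0.0987 [ 0.4494 -0.3032  0.0973]
```

Call:
jog_arm --steps '[{"linear": [0.001,0.003,0.12],"spin": 0,"grip": 0.62},{"linear": [0.001,0.003,0.25],"spin": 0,"grip": 0.62},{"linear": [0.001,0.003,0.353],"spin": 0,"grip": 0.62},{"linear": [0.001,0.003,0.353],"spin": 0,"grip": 0.62},{"linear": [0.001,0.003,0.353],"spin": 0,"grip": 0.62}]'

```text
time: 25.48
ee_pos: [0.4494, -0.3032, 0.1058]
tcp_rot: [3.141, -0.001, 0.001]
ft_force: [-0.5, 0.2, 0.5]
finger_gap: 0.0529
grip_force: 0.0
```

Call:
jog_arm --steps '[{"linear": [0,0,0],"spin": 0,"grip": 0},{"linear": [0,0,0],"spin": 0,"grip": 0},{"linear": [0,0,0],"spin": 0,"grip": 0},{"linear": [0,0,0],"spin": 0,"grip": 0}]' --squeeze 60

```text
time: 25.98
ee_pos: [0.4496, -0.3036, 0.1064]
tcp_rot: [3.14, -0.002, -0.0]
ft_force: [-0.1, 0.2, 5.1]
finger_gap: 0.0282
grip_force: 59.2
```

Call:
jog_arm --steps '[{"linear": [0,0,-0.001],"spin": -0.11,"grip": 0},{"linear": [0,0,-0.002],"spin": -0.22,"grip": 0},{"linear": [0,0,-0.003],"spin": -0.33,"grip": 0},{"linear": [0,0,-0.004],"spin": -0.44,"grip": 0},{"linear": [0,0,-0.005],"spin": -0.5,"grip": 0}]'

```text
time: 26.6
ee_pos: [0.4493, -0.3029, 0.1069]
tcp_rot: [3.141, -0.001, 0.788]
ft_force: [-0.9, 2.3, 6.2]
finger_gap: 0.0285
grip_force: 59.1
```

Call:
jog_arm --steps '[{"linear": [0,0,-0.001],"spin": -0.11,"grip": 0},{"linear": [0,0,-0.002],"spin": -0.22,"grip": 0},{"linear": [0,0,-0.003],"spin": -0.33,"grip": 0},{"linear": [0,0,-0.004],"spin": -0.44,"grip": 0},{"linear": [0,0,-0.005],"spin": -0.5,"grip": 0}]'

```text
time: 27.22
ee_pos: [0.4485, -0.3027, 0.1074]
tcp_rot: [-3.14, -0.001, 1.574]
ft_force: [-2.8, 1.0, 4.7]
finger_gap: 0.0281
grip_force: 59.1
```

Call:
jog_arm --steps '[{"linear": [0,0,-0.001],"spin": -0.11,"grip": 0},{"linear": [0,0,-0.002],"spin": -0.22,"grip": 0},{"linear": [0,0,-0.003],"spin": -0.33,"grip": 0},{"linear": [0,0,-0.004],"spin": -0.44,"grip": 0},{"linear": [0,0,-0.005],"spin": -0.5,"grip": 0}]'

```text
time: 27.85
ee_pos: [0.448, -0.303, 0.108]
tcp_rot: [-3.14, -0.002, 2.359]
ft_force: [-2.9, -0.0, 3.7]
finger_gap: 0.028
grip_force: 59.0
```

Call:
jog_arm --steps '[{"linear": [0,0,-0.001],"spin": -0.11,"grip": 0},{"linear": [0,0,-0.002],"spin": -0.22,"grip": 0},{"linear": [0,0,-0.003],"spin": -0.33,"grip": 0},{"linear": [0,0,-0.004],"spin": -0.44,"grip": 0},{"linear": [0,0,-0.005],"spin": -0.5,"grip": 0}]'

```text
time: 28.48
ee_pos: [0.4482, -0.3035, 0.1088]
tcp_rot: [-3.14, -0.002, -3.138]
ft_force: [-2.2, -3.4, -0.7]
finger_gap: 0.0277
grip_force: 59.0
```

Call:
jog_arm --steps '[{"linear": [0,0,-0.1],"spin": 0,"grip": 0},{"linear": [0,0,-0.25],"spin": 0,"grip": 0},{"linear": [0,0,-0.45],"spin": 0,"grip": 0},{"linear": [0,0,-0.65],"spin": 0,"grip": 0},{"linear": [0,0,-0.82],"spin": 0,"grip": 0}]'

```text
time: 29.1
ee_pos: [0.449, -0.3022, 0.2757]
tcp_rot: [3.141, 0.001, 3.14]
ft_force: [0.3, 0.2, -1.5]
finger_gap: 0.0279
grip_force: 60.2
```

Call:
jog_arm --steps '[{"linear": [0.03,0.2,0],"spin": 0,"grip": 0},{"linear": [0.03,0.45,0],"spin": 0,"grip": 0},{"linear": [0.03,0.7,0],"spin": 0,"grip": 0},{"linear": [0.03,1,0],"spin": 0,"grip": 0},{"linear": [0.03,1,0],"spin": 0,"grip": 0}]'

```text
time: 29.72
ee_pos: [0.4426, -0.0991, 0.2738]
tcp_rot: [3.14, 0.001, -3.138]
ft_force: [0.5, -0.1, -1.9]
finger_gap: 0.0286
grip_force: 60.3
```

Call:
jog_arm --steps '[{"linear": [0,0.25,0],"spin": 0,"grip": 0},{"linear": [0,0.5,0],"spin": 0,"grip": 0},{"linear": [0,0.75,0],"spin": 0,"grip": 0},{"linear": [0,1,0],"spin": 0,"grip": 0},{"linear": [0,1,0],"spin": 0,"grip": 0}]'

```text
time: 30.35
ee_pos: [0.4428, 0.0992, 0.2735]
tcp_rot: [3.141, -0.0, -3.139]
ft_force: [-0.4, -0.2, -1.8]
finger_gap: 0.028
grip_force: 60.6
```

Call:
jog_arm --steps '[{"linear": [0,0.25,0],"spin": 0,"grip": 0},{"linear": [0,0.5,0],"spin": 0,"grip": 0},{"linear": [0,0.75,0],"spin": 0,"grip": 0},{"linear": [0,1,0],"spin": 0,"grip": 0},{"linear": [0,1,0],"spin": 0,"grip": 0}]'

```text
time: 30.98
ee_pos: [0.4435, 0.2982, 0.2731]
tcp_rot: [-3.141, -0.001, -3.141]
ft_force: [0.9, -0.2, -1.3]
finger_gap: 0.0278
grip_force: 60.9
```

Call:
jog_arm --steps '[{"linear": [0,0.03,0],"spin": 0,"grip": 0},{"linear": [0,0.03,0],"spin": 0,"grip": 0},{"linear": [0,0.03,0],"spin": 0,"grip": 0}]'

```text
time: 31.35
ee_pos: [0.4435, 0.3021, 0.2731]
tcp_rot: [-3.141, 0.0, 3.139]
ft_force: [0.7, -0.1, -1.9]
finger_gap: 0.0282
grip_force: 60.9
```

Call:
jog_arm --steps '[{"linear": [0,0,0.2],"spin": 0,"grip": 0},{"linear": [0,0,0.4],"spin": 0,"grip": 0},{"linear": [0,0,0.6],"spin": 0,"grip": 0},{"linear": [0,0,0.72],"spin": 0,"grip": 0},{"linear": [0,0,0.72],"spin": 0,"grip": 0}]'

```text
time: 31.98
ee_pos: [0.4418, 0.3017, 0.1266]
tcp_rot: [-3.139, -0.005, 3.14]
ft_force: [0.2, -0.3, -0.3]
finger_gap: 0.028
grip_force: 60.9
```

Call:
jog_arm --steps '[{"linear": [0,0,0.015],"spin": 0,"grip": 0},{"linear": [0,0,0.025],"spin": 0,"grip": 0},{"linear": [0,0,0.035],"spin": 0,"grip": 0},{"linear": [0,0,0.035],"spin": 0,"grip": 0}]'

```text
time: 32.48
ee_pos: [0.4433, 0.3032, 0.1223]
tcp_rot: [3.141, 0.0, 3.141]
ft_force: [-0.8, 0.3, -1.3]
finger_gap: 0.0282
grip_force: 60.9
```

Call:
jog_arm --steps '[{"linear": [0,0,0.006],"spin": 0,"grip": 0},{"linear": [0,0,0.012],"spin": 0,"grip": 0},{"linear": [0,0,0.012],"spin": 0,"grip": 0}]'

```text
time: 32.85
ee_pos: [0.4431, 0.3031, 0.1193]
tcp_rot: [-3.141, -0.0, 3.141]
ft_force: [-0.2, 0.2, -1.7]
finger_gap: 0.0282
grip_force: 60.9
```

Call:
jog_arm --steps '[{"linear": [0,0,0.006],"spin": 0,"grip": 0},{"linear": [0,0,0.006],"spin": 0,"grip": 0}]'

```text
time: 33.1
ee_pos: [0.4434, 0.3032, 0.1186]
tcp_rot: [3.141, 0.0, 3.141]
ft_force: [0.5, 0.2, -0.3]
finger_gap: 0.0287
grip_force: 61.1
```

Call:
jog_arm --steps '[{"linear": [0,0,0.004],"spin": 0,"grip": 0},{"linear": [0,0,0.004],"spin": 0,"grip": 0}]'

```text
time: 33.35
ee_pos: [0.4436, 0.3034, 0.1184]
tcp_rot: [3.141, 0.001, 3.141]
ft_force: [-1.3, -0.1, 4.7]
finger_gap: 0.0281
grip_force: 61.6
```

Call:
jog_arm --steps '[{"linear": [0,0,0],"spin": 0,"grip": 0.62},{"linear": [0,0,0],"spin": 0,"grip": 0.62},{"linear": [0,0,0],"spin": 0,"grip": 0.62},{"linear": [0,0,-0.1],"spin": 0,"grip": 0.62},{"linear": [0,0,-0.25],"spin": 0,"grip": 0.62}]'

```text
time: 33.98
ee_pos: [0.4428, 0.3029, 0.1682]
tcp_rot: [-3.141, -0.001, 3.141]
ft_force: [0.1, 0.5, -0.2]
finger_gap: 0.0529
grip_force: 0.0
```

Call:
jog_arm --steps '[{"linear": [0,0,-0.25],"spin": 0,"grip": 0.62},{"linear": [0,0,-0.5],"spin": 0,"grip": 0.62},{"linear": [0,0,-0.5],"spin": 0,"grip": 0.62}]'

```text
time: 34.35
ee_pos: [0.4456, 0.3045, 0.2753]
tcp_rot: [3.136, 0.011, 3.141]
ft_force: [0.3, -0.0, -0.4]
finger_gap: 0.0532
grip_force: 0.0
```

Run:
```python
from lid import *
print(arm.state()['ee_pos'])
d=grab('wrist'); save(d,'wrist8.png')
for c in caps(d,True,200):print(*c)
d=grab('top'); knob(d,False,(.663,-.025),.003)
```

```text
[0.44562192 0.30448736 0.2753193 ]
[276. 191.] 862 [0.4431 0.304  0.1099] 0.1109 [0.4432 0.3037 0.1099]
[238. 253.] 827 [0.5051 0.2668 0.11  ] 0.1109 [0.5057 0.2664 0.1096]
[142. 389.] 757 [0.8204 0.0555 0.0391] 0.04 [0.8266 0.0546 0.0388]
knobtop 129 [ 0.6627 -0.0248  0.0547] [ 0.6624 -0.0248  0.0546]
lid circle [ 0.6633 -0.0252] 0.1013 spread 0.0007 z [0.0085 0.0154 0.0213]
```

Call:
jog_arm --steps '[{"linear": [-0.4,-1,0],"spin": 0,"grip": 0.62},{"linear": [-0.4,-1,0],"spin": 0,"grip": 0.62},{"linear": [-0.4,-1,0],"spin": 0,"grip": 0.62},{"linear": [-0.4,-1,0],"spin": 0,"grip": 0.62},{"linear": [-0.4,-1,0],"spin": 0,"grip": 0.62}]'

```text
time: 35.08
ee_pos: [0.5228, 0.1013, 0.2657]
tcp_rot: [-3.141, -0.003, 3.138]
ft_force: [0.1, 0.1, 0.7]
finger_gap: 0.0528
grip_force: 0.0
```

Call:
jog_arm --steps '[{"linear": [0,-1,0],"spin": 0,"grip": 0.62},{"linear": [0,-1,0],"spin": 0,"grip": 0.62},{"linear": [0,-1,0],"spin": 0,"grip": 0.62},{"linear": [0,-1,0],"spin": 0,"grip": 0.62},{"linear": [0,-1,0],"spin": 0,"grip": 0.62}]'

```text
time: 35.7
ee_pos: [0.5227, -0.0963, 0.2666]
tcp_rot: [3.14, -0.002, 3.141]
ft_force: [-1.1, -0.2, 0.5]
finger_gap: 0.053
grip_force: 0.0
```

Call:
jog_arm --steps '[{"linear": [0,-1,0.25],"spin": 0,"grip": 0.62},{"linear": [0,-1,0.45],"spin": 0,"grip": 0.62},{"linear": [0,-1,0.45],"spin": 0,"grip": 0.62},{"linear": [0,-1,0.45],"spin": 0,"grip": 0.62},{"linear": [0,-1,0.45],"spin": 0,"grip": 0.62}]'

```text
time: 36.33
ee_pos: [0.5226, -0.2957, 0.1751]
tcp_rot: [3.138, -0.003, 3.141]
ft_force: [-0.1, 0.2, 0.1]
finger_gap: 0.0533
grip_force: 0.0
```

Call:
jog_arm --steps '[{"linear": [0,0,0],"spin": 0.5,"grip": 0.62},{"linear": [0,0,0],"spin": 0.5,"grip": 0.62},{"linear": [0,0,0],"spin": 0.5,"grip": 0.62},{"linear": [0,0,0],"spin": 0.5,"grip": 0.62},{"linear": [0,0,0],"spin": 0.5,"grip": 0.62}]'

```text
time: 36.95
ee_pos: [0.524, -0.2946, 0.1784]
tcp_rot: [3.141, 0.001, 2.359]
ft_force: [-0.3, -0.0, 0.4]
finger_gap: 0.0528
grip_force: 0.0
```

Call:
jog_arm --steps '[{"linear": [0,0,0],"spin": 0.5,"grip": 0.62},{"linear": [0,0,0],"spin": 0.5,"grip": 0.62},{"linear": [0,0,0],"spin": 0.5,"grip": 0.62},{"linear": [0,0,0],"spin": 0.5,"grip": 0.62},{"linear": [0,0,0],"spin": 0.5,"grip": 0.62}]'

```text
time: 37.58
ee_pos: [0.5235, -0.2956, 0.178]
tcp_rot: [3.141, -0.0, 1.574]
ft_force: [0.3, -0.4, 0.1]
finger_gap: 0.0529
grip_force: 0.0
```

Call:
jog_arm --steps '[{"linear": [0,0,0],"spin": 0.5,"grip": 0.62},{"linear": [0,0,0],"spin": 0.5,"grip": 0.62},{"linear": [0,0,0],"spin": 0.5,"grip": 0.62},{"linear": [0,0,0],"spin": 0.5,"grip": 0.62},{"linear": [0,0,0],"spin": 0.5,"grip": 0.62}]'

```text
time: 38.2
ee_pos: [0.5232, -0.2963, 0.1778]
tcp_rot: [3.141, -0.0, 0.788]
ft_force: [0.7, 1.0, 1.2]
finger_gap: 0.0529
grip_force: 0.0
```

Call:
jog_arm --steps '[{"linear": [0,0,0],"spin": 0.5,"grip": 0.62},{"linear": [0,0,0],"spin": 0.5,"grip": 0.62},{"linear": [0,0,0],"spin": 0.5,"grip": 0.62},{"linear": [0,0,0],"spin": 0.5,"grip": 0.62},{"linear": [0,0,0],"spin": 0.5,"grip": 0.62}]'

```text
time: 38.83
ee_pos: [0.5231, -0.2966, 0.1777]
tcp_rot: [-3.142, -0.0, 0.003]
ft_force: [-0.5, -0.1, -0.4]
finger_gap: 0.0531
grip_force: 0.0
```

Run:
```python
from lid import *
s=arm.state(); print(s['ee_pos'],s['tcp_rot'],s['joint_positions'])
d=grab('wrist')
for c in caps(d,True,200):print(*c)
```

```text
[ 0.52307614 -0.29655939  0.1776527 ] [-3.14157789e+00 -1.33095176e-04  3.18310168e-03] [-6.05061670e-01  7.90136339e-02  1.83462575e+00  9.36220332e-05
  1.22785248e+00  9.62520077e-01]
[282. 225.] 1769 [ 0.5245 -0.2984  0.0979] 0.0987 [ 0.5243 -0.2984  0.0975]
```

Both placed bottles are upright with caps raised 2 mm. Now the third.

Call:
jog_arm --steps '[{"linear": [0.005,0.008,0.12],"spin": 0,"grip": 0.62},{"linear": [0.005,0.008,0.25],"spin": 0,"grip": 0.62},{"linear": [0.005,0.008,0.36],"spin": 0,"grip": 0.62},{"linear": [0.005,0.008,0.36],"spin": 0,"grip": 0.62},{"linear": [0.005,0.008,0.36],"spin": 0,"grip": 0.62}]'

```text
time: 39.5
ee_pos: [0.5244, -0.2988, 0.1065]
tcp_rot: [3.141, -0.001, 0.001]
ft_force: [0.8, 0.8, -0.5]
finger_gap: 0.0531
grip_force: 0.0
```

Call:
jog_arm --steps '[{"linear": [0,0,0],"spin": 0,"grip": 0},{"linear": [0,0,0],"spin": 0,"grip": 0},{"linear": [0,0,0],"spin": 0,"grip": 0},{"linear": [0,0,0],"spin": 0,"grip": 0}]' --squeeze 60

```text
time: 40.0
ee_pos: [0.5247, -0.2991, 0.1072]
tcp_rot: [3.14, -0.002, -0.0]
ft_force: [-0.6, 0.9, 6.2]
finger_gap: 0.0283
grip_force: 59.2
```

Call:
jog_arm --steps '[{"linear": [0,0,-0.001],"spin": -0.11,"grip": 0},{"linear": [0,0,-0.002],"spin": -0.22,"grip": 0},{"linear": [0,0,-0.003],"spin": -0.33,"grip": 0},{"linear": [0,0,-0.004],"spin": -0.44,"grip": 0},{"linear": [0,0,-0.005],"spin": -0.5,"grip": 0}]'

```text
time: 40.62
ee_pos: [0.5244, -0.2984, 0.1077]
tcp_rot: [3.141, -0.001, 0.788]
ft_force: [-0.1, 2.6, 5.2]
finger_gap: 0.0281
grip_force: 59.1
```

Call:
jog_arm --steps '[{"linear": [0,0,-0.001],"spin": -0.11,"grip": 0},{"linear": [0,0,-0.002],"spin": -0.22,"grip": 0},{"linear": [0,0,-0.003],"spin": -0.33,"grip": 0},{"linear": [0,0,-0.004],"spin": -0.44,"grip": 0},{"linear": [0,0,-0.005],"spin": -0.5,"grip": 0}]'

```text
time: 41.25
ee_pos: [0.5236, -0.2981, 0.1082]
tcp_rot: [-3.14, -0.001, 1.574]
ft_force: [-2.8, 2.3, 6.3]
finger_gap: 0.0287
grip_force: 59.1
```

Call:
jog_arm --steps '[{"linear": [0,0,-0.001],"spin": -0.11,"grip": 0},{"linear": [0,0,-0.002],"spin": -0.22,"grip": 0},{"linear": [0,0,-0.003],"spin": -0.33,"grip": 0},{"linear": [0,0,-0.004],"spin": -0.44,"grip": 0},{"linear": [0,0,-0.005],"spin": -0.5,"grip": 0}]'

```text
time: 41.88
ee_pos: [0.523, -0.2983, 0.1089]
tcp_rot: [-3.14, -0.002, 2.359]
ft_force: [-3.8, 0.6, 5.2]
finger_gap: 0.0279
grip_force: 59.0
```

Call:
jog_arm --steps '[{"linear": [0,0,-0.001],"spin": -0.11,"grip": 0},{"linear": [0,0,-0.002],"spin": -0.22,"grip": 0},{"linear": [0,0,-0.003],"spin": -0.33,"grip": 0},{"linear": [0,0,-0.004],"spin": -0.44,"grip": 0},{"linear": [0,0,-0.005],"spin": -0.5,"grip": 0}]'

```text
time: 42.5
ee_pos: [0.5231, -0.2989, 0.1096]
tcp_rot: [-3.141, -0.002, -3.139]
ft_force: [-3.1, -2.0, 1.8]
finger_gap: 0.028
grip_force: 58.9
```

Call:
jog_arm --steps '[{"linear": [0,0,-0.1],"spin": 0,"grip": 0},{"linear": [0,0,-0.25],"spin": 0,"grip": 0},{"linear": [0,0,-0.45],"spin": 0,"grip": 0},{"linear": [0,0,-0.65],"spin": 0,"grip": 0},{"linear": [0,0,-0.82],"spin": 0,"grip": 0}]'

```text
time: 43.12
ee_pos: [0.5241, -0.2981, 0.2764]
tcp_rot: [-3.141, 0.002, 3.14]
ft_force: [0.6, -1.1, -2.6]
finger_gap: 0.0281
grip_force: 59.9
```

Call:
jog_arm --steps '[{"linear": [0.1,0.2,0],"spin": 0,"grip": 0},{"linear": [0.2,0.45,0],"spin": 0,"grip": 0},{"linear": [0.3,0.7,0],"spin": 0,"grip": 0},{"linear": [0.4,0.95,0],"spin": 0,"grip": 0},{"linear": [0.4,1,0],"spin": 0,"grip": 0}]'

```text
time: 43.75
ee_pos: [0.4429, -0.0959, 0.2744]
tcp_rot: [3.141, 0.001, -3.141]
ft_force: [0.2, 0.4, -0.6]
finger_gap: 0.0282
grip_force: 60.3
```

Call:
jog_arm --steps '[{"linear": [0,0.25,0],"spin": 0,"grip": 0},{"linear": [0,0.5,0],"spin": 0,"grip": 0},{"linear": [0,0.75,0],"spin": 0,"grip": 0},{"linear": [0,1,0],"spin": 0,"grip": 0},{"linear": [0,1,0],"spin": 0,"grip": 0}]'

```text
time: 44.38
ee_pos: [0.4441, 0.104, 0.2742]
tcp_rot: [3.141, 0.0, -3.138]
ft_force: [-0.4, -0.6, -2.3]
finger_gap: 0.0282
grip_force: 60.6
```

Call:
jog_arm --steps '[{"linear": [0,0.25,0],"spin": 0,"grip": 0},{"linear": [0,0.5,0],"spin": 0,"grip": 0},{"linear": [0,0.64,0],"spin": 0,"grip": 0},{"linear": [0,0.64,0],"spin": 0,"grip": 0},{"linear": [0,0.64,0],"spin": 0,"grip": 0}]'

```text
time: 45.0
ee_pos: [0.4446, 0.2284, 0.2736]
tcp_rot: [-3.141, -0.0, 3.14]
ft_force: [-0.4, -0.1, -2.0]
finger_gap: 0.028
grip_force: 60.7
```

Call:
jog_arm --steps '[{"linear": [0,0,0.2],"spin": 0,"grip": 0},{"linear": [0,0,0.4],"spin": 0,"grip": 0},{"linear": [0,0,0.6],"spin": 0,"grip": 0},{"linear": [0,0,0.7],"spin": 0,"grip": 0},{"linear": [0,0,0.72],"spin": 0,"grip": 0}]'

```text
time: 45.62
ee_pos: [0.4435, 0.2278, 0.1279]
tcp_rot: [-3.14, -0.003, 3.139]
ft_force: [-0.2, -0.3, -1.1]
finger_gap: 0.0281
grip_force: 60.8
```

Call:
jog_arm --steps '[{"linear": [0,0,0.015],"spin": 0,"grip": 0},{"linear": [0,0,0.025],"spin": 0,"grip": 0},{"linear": [0,0,0.032],"spin": 0,"grip": 0},{"linear": [0,0,0.032],"spin": 0,"grip": 0}]'

```text
time: 46.12
ee_pos: [0.4444, 0.2297, 0.1236]
tcp_rot: [3.141, 0.001, 3.141]
ft_force: [0.4, -0.7, -1.6]
finger_gap: 0.0278
grip_force: 60.8
```

Call:
jog_arm --steps '[{"linear": [0,0,0.005],"spin": 0,"grip": 0},{"linear": [0,0,0.01],"spin": 0,"grip": 0},{"linear": [0,0,0.01],"spin": 0,"grip": 0}]'

```text
time: 46.5
ee_pos: [0.4441, 0.2295, 0.121]
tcp_rot: [-3.141, -0.0, 3.141]
ft_force: [0.3, 0.1, -1.7]
finger_gap: 0.0281
grip_force: 60.8
```

Call:
jog_arm --steps '[{"linear": [0,0,0.006],"spin": 0,"grip": 0},{"linear": [0,0,0.006],"spin": 0,"grip": 0}]'

```text
time: 46.75
ee_pos: [0.4441, 0.2295, 0.1197]
tcp_rot: [-3.141, -0.0, 3.141]
ft_force: [0.4, 0.4, -1.0]
finger_gap: 0.028
grip_force: 60.8
```

Call:
jog_arm --steps '[{"linear": [0,0,0.005],"spin": 0,"grip": 0},{"linear": [0,0,0.005],"spin": 0,"grip": 0}]'

```text
time: 47.0
ee_pos: [0.4445, 0.2296, 0.1194]
tcp_rot: [3.141, 0.001, 3.141]
ft_force: [-0.8, -0.6, 1.1]
finger_gap: 0.0278
grip_force: 61.0
```

Call:
jog_arm --steps '[{"linear": [0,0,0.003],"spin": 0,"grip": 0},{"linear": [0,0,0.003],"spin": 0,"grip": 0}]'

```text
time: 47.25
ee_pos: [0.4446, 0.2296, 0.1192]
tcp_rot: [3.141, 0.001, 3.141]
ft_force: [-1.8, -1.3, 5.4]
finger_gap: 0.028
grip_force: 61.3
```

Call:
jog_arm --steps '[{"linear": [0,0,0],"spin": 0,"grip": 0.62},{"linear": [0,0,0],"spin": 0,"grip": 0.62},{"linear": [0,0,0],"spin": 0,"grip": 0.62},{"linear": [0,0,-0.1],"spin": 0,"grip": 0.62},{"linear": [0,0,-0.25],"spin": 0,"grip": 0.62}]'

```text
time: 47.88
ee_pos: [0.4432, 0.2292, 0.1674]
tcp_rot: [-3.141, -0.003, 3.141]
ft_force: [0.4, -0.1, 1.1]
finger_gap: 0.0531
grip_force: 0.0
```

Call:
jog_arm --steps '[{"linear": [0,0,-0.25],"spin": 0,"grip": 0.62},{"linear": [0,0,-0.5],"spin": 0,"grip": 1},{"linear": [0,0,-0.5],"spin": 0,"grip": 1},{"linear": [0,0,-0.5],"spin": 0,"grip": 1}]'

```text
time: 48.38
ee_pos: [0.4439, 0.2295, 0.2677]
tcp_rot: [-3.141, -0.001, 3.141]
ft_force: [-0.1, 0.1, -0.4]
finger_gap: 0.0854
grip_force: 0.0
```

Run:
```python
from lid import *
print(arm.state()['ee_pos'])
d=grab('wrist'); save(d,'wrist9.png'); vessel(d,True)
for c in caps(d,True,200):print(*c)
d=grab('top'); knob(d,False,(.663,-.025),.003)
```

```text
[0.4439337  0.22946297 0.2677286 ]
rim pts 4488 (array([0.46376595, 0.26720688]), np.float64(0.0963752465290134), np.float64(0.0014038956953609655)) z [0.12148604 0.1237326  0.12472321]
floor z 0.01918500064839357 6349
[358. 198.] 928 [0.4437 0.303  0.1098] 0.1107 [0.4441 0.3037 0.1095]
[278. 199.] 927 [0.4445 0.2301 0.11  ] 0.1108 [0.4447 0.2299 0.1095]
[316. 260.] 883 [0.5055 0.2661 0.1099] 0.1107 [0.5063 0.2658 0.1096]
knobtop 127 [ 0.663  -0.0248  0.0554] [ 0.6629 -0.0248  0.0547]
lid circle [ 0.6633 -0.0251] 0.1012 spread 0.0009 z [0.0085 0.0153 0.0212]
```

Call:
jog_arm --steps '[{"linear": [-0.6,-0.7,0],"spin": 0,"grip": 1},{"linear": [-0.6,-0.7,0],"spin": 0,"grip": 1},{"linear": [-0.6,-0.7,0],"spin": 0,"grip": 1},{"linear": [-0.6,-0.7,0],"spin": 0,"grip": 1}]'

```text
time: 48.98
ee_pos: [0.5651, 0.0864, 0.2657]
tcp_rot: [-3.141, -0.004, 3.136]
ft_force: [-0.5, -0.1, 0.1]
finger_gap: 0.0853
grip_force: 0.0
```

Run:
```python
from lid import *
print(arm.state()['ee_pos'])
d=grab('wrist'); save(d,'wrist10.png'); knob(d,True,(.665,-.022),.003); vessel(d,True)
```

```text
[0.56510398 0.08643142 0.26574176]
knobtop 345 [ 0.6658 -0.0157  0.0526] [ 0.6632 -0.0146  0.0542]
lid circle [ 0.6656 -0.0211] 0.1017 spread 0.0005 z [0.0108 0.0153 0.0194]
rim pts 3554 (array([0.46529806, 0.26599014]), np.float64(0.0965893933528576), np.float64(0.0013643587313397973)) z [0.12115675 0.12350181 0.12459316]
floor z 0.01914201140093158 4632
```

View pics/wrist10.png

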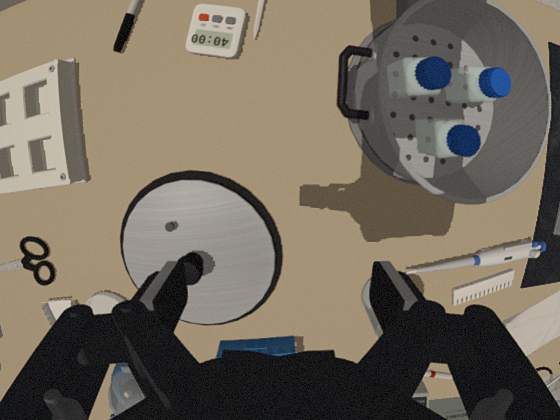

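The wrist view shows all three bottles standing in the vessel (upper right) and the lid on the mat, knob at (190,265), centre (0.6655,-0.0215). Next: hover and check before gripping.

Call:
jog_arm --steps '[{"linear": [-0.25,-0.27,0],"spin": 0,"grip": 1},{"linear": [-0.5,-0.54,0.25],"spin": 0,"grip": 1},{"linear": [-0.5,-0.54,0.5],"spin": 0,"grip": 1},{"linear": [-0.5,-0.54,0.5],"spin": 0,"grip": 1},{"linear": [-0.5,-0.54,0.5],"spin": 0,"grip": 1}]'

```text
time: 49.65
ee_pos: [0.663, -0.0174, 0.1671]
tcp_rot: [3.141, -0.003, -3.141]
ft_force: [-1.1, 0.3, 0.8]
finger_gap: 0.0855
grip_force: 0.0
```

Run:
```python
from lid import *
print(arm.state()['ee_pos'],arm.state()['tcp_rot'])
d=grab('wrist'); save(d,'wrist11.png'); knob(d,True,(.665,-.022),.003,.115)
```

```text
[ 0.66295478 -0.01735781  0.16712622] [ 3.14083307e+00 -3.05898181e-03 -3.14118920e+00]
knobtop 1573 [ 0.6659 -0.021   0.0528] [ 0.6645 -0.0212  0.0542]
lid circle [ 0.666  -0.0216] 0.1017 spread 0.0003 z [0.0109 0.0154 0.0192]
```

Call:
jog_arm --steps '[{"linear": [-0.008,-0.013,0.2],"spin": 0,"grip": 1},{"linear": [-0.008,-0.013,0.4],"spin": 0,"grip": 1},{"linear": [-0.008,-0.013,0.555],"spin": 0,"grip": 1},{"linear": [-0.008,-0.013,0.555],"spin": 0,"grip": 1},{"linear": [-0.008,-0.013,0.555],"spin": 0,"grip": 1}]'

```text
time: 50.32
ee_pos: [0.6674, -0.0206, 0.0608]
tcp_rot: [-3.141, 0.005, -3.141]
ft_force: [-0.3, 0.4, 0.2]
finger_gap: 0.0854
grip_force: 0.0
```

Call:
jog_arm --steps '[{"linear": [0,0,0],"spin": 0,"grip": 0},{"linear": [0,0,0],"spin": 0,"grip": 0},{"linear": [0,0,0],"spin": 0,"grip": 0},{"linear": [0,0,0],"spin": 0,"grip": 0},{"linear": [0,0,0],"spin": 0,"grip": 0}]' --squeeze 50

```text
time: 50.95
ee_pos: [0.6664, -0.0214, 0.0586]
tcp_rot: [-3.141, 0.001, 3.141]
ft_force: [-1.2, -0.1, 5.8]
finger_gap: 0.0333
grip_force: 50.5
```

Call:
jog_arm --steps '[{"linear": [0,0,-0.1],"spin": 0,"grip": 0},{"linear": [0,0,-0.3],"spin": 0,"grip": 0},{"linear": [0,0,-0.55],"spin": 0,"grip": 0},{"linear": [0,0,-0.8],"spin": 0,"grip": 0},{"linear": [0,0,-1],"spin": 0,"grip": 0}]'

```text
time: 51.58
ee_pos: [0.6654, -0.0211, 0.2596]
tcp_rot: [3.141, 0.001, 3.141]
ft_force: [0.2, -0.1, -3.9]
finger_gap: 0.0335
grip_force: 50.4
```

Call:
jog_arm --steps '[{"linear": [0.1,0.15,0],"spin": 0,"grip": 0},{"linear": [0.25,0.36,0],"spin": 0,"grip": 0},{"linear": [0.4,0.57,0],"spin": 0,"grip": 0},{"linear": [0.5,0.72,0],"spin": 0,"grip": 0},{"linear": [0.5,0.72,0],"spin": 0,"grip": 0}]'

```text
time: 52.2
ee_pos: [0.5638, 0.1248, 0.2569]
tcp_rot: [3.141, -0.002, -3.139]
ft_force: [0.7, 0.0, -3.9]
finger_gap: 0.0333
grip_force: 50.7
```

Call:
jog_arm --steps '[{"linear": [0.15,0.2,0],"spin": 0,"grip": 0},{"linear": [0.3,0.45,0],"spin": 0,"grip": 0},{"linear": [0.5,0.72,0],"spin": 0,"grip": 0},{"linear": [0.5,0.72,0],"spin": 0,"grip": 0},{"linear": [0.5,0.72,0],"spin": 0,"grip": 0}]'

```text
time: 52.82
ee_pos: [0.4659, 0.2666, 0.2572]
tcp_rot: [-3.141, 0.0, -3.142]
ft_force: [-0.1, 1.6, -3.8]
finger_gap: 0.0336
grip_force: 51.3
```

Call:
jog_arm --steps '[{"linear": [0,0,0],"spin": 0,"grip": 0},{"linear": [0,0,0],"spin": 0,"grip": 0}]'

```text
time: 53.08
ee_pos: [0.4666, 0.2659, 0.2572]
tcp_rot: [-3.141, -0.0, 3.139]
ft_force: [0.6, -0.2, -3.5]
finger_gap: 0.0333
grip_force: 51.3
```

Run:
```python
from lid import *
s=arm.state(); print(s['ee_pos'],s['tcp_rot'],s['ft_force'],s['finger_gap'])
d=grab('wrist'); save(d,'wrist12.png')
W=cloud(d,True); Z=W[...,2]; R=np.hypot(W[...,0]-s['ee_pos'][0],W[...,1]-s['ee_pos'][1])
for lo,hi in [(.19,.235)]:
    m=((R<.125)&(Z>lo)&(Z<hi)).astype(np.uint8); 
    ct=max(cv2.findContours(m,0,1)[0],key=cv2.contourArea)[:,0]
    P=np.array([W[v,u] for u,v in ct if W[v,u,1]==W[v,u,1]]); P=P[np.hypot(P[:,0]-s['ee_pos'][0],P[:,1]-s['ee_pos'][1])>.09]
    print('lid held',robust(P[:,:2]),np.nanmedian(P[:,2]),len(P))
    A=W[(m>0)&(R>.05)&(R<.09)]; c=np.linalg.lstsq(np.c_[A[:,:2]-s['ee_pos'][:2],np.ones(len(A))],A[:,2],rcond=None)[0]; print('tilt',c)
```

```text
[0.46660047 0.26586719 0.25724894] [-3.14133715e+00 -1.15732331e-04  3.13905609e+00] [ 0.60780793 -0.21787481 -3.51734754] 0.03328608227220638
lid held (array([0.46629154, 0.2664924 ]), np.float64(0.10169879138465747), np.float64(0.0002685968641306241)) 0.20974151475623615 668
tilt [0.01292242 0.00098322 0.21457927]
```

The lid is held level at (0.4663,0.2665), with the vessel axis at about (0.4646,0.267). I'll correct 1.5 mm and lower.

Call:
jog_arm --steps '[{"linear": [0.008,0.003,0.12],"spin": 0,"grip": 0},{"linear": [0.008,0.003,0.25],"spin": 0,"grip": 0},{"linear": [0.008,0.003,0.33],"spin": 0,"grip": 0},{"linear": [0.008,0.003,0.35],"spin": 0,"grip": 0},{"linear": [0.008,0.003,0.35],"spin": 0,"grip": 0}]'

```text
time: 53.75
ee_pos: [0.4646, 0.2675, 0.1878]
tcp_rot: [3.141, 0.001, 3.141]
ft_force: [0.4, -0.5, -3.6]
finger_gap: 0.0332
grip_force: 51.3
```

Call:
jog_arm --steps '[{"linear": [0,0,0.01],"spin": 0,"grip": 0},{"linear": [0,0,0.02],"spin": 0,"grip": 0},{"linear": [0,0,0.03],"spin": 0,"grip": 0},{"linear": [0,0,0.035],"spin": 0,"grip": 0},{"linear": [0,0,0.035],"spin": 0,"grip": 0}]'

```text
time: 54.38
ee_pos: [0.4641, 0.2675, 0.1802]
tcp_rot: [-3.141, -0.0, 3.141]
ft_force: [0.1, -0.2, -3.6]
finger_gap: 0.0332
grip_force: 51.3
```

Call:
jog_arm --steps '[{"linear": [0,0,0.006],"spin": 0,"grip": 0},{"linear": [0,0,0.012],"spin": 0,"grip": 0},{"linear": [0,0,0.018],"spin": 0,"grip": 0},{"linear": [0,0,0.018],"spin": 0,"grip": 0}]'

```text
time: 54.88
ee_pos: [0.4641, 0.2675, 0.1765]
tcp_rot: [-3.141, -0.0, 3.141]
ft_force: [0.2, 0.7, -4.5]
finger_gap: 0.0332
grip_force: 51.3
```

Call:
jog_arm --steps '[{"linear": [0,0,0.005],"spin": 0,"grip": 0},{"linear": [0,0,0.01],"spin": 0,"grip": 0},{"linear": [0,0,0.01],"spin": 0,"grip": 0}]'

```text
time: 55.25
ee_pos: [0.4641, 0.2675, 0.1746]
tcp_rot: [-3.142, -0.0, 3.141]
ft_force: [0.1, 0.2, -3.5]
finger_gap: 0.0333
grip_force: 51.3
```

Call:
jog_arm --steps '[{"linear": [0,0,0.005],"spin": 0,"grip": 0},{"linear": [0,0,0.005],"spin": 0,"grip": 0}]'

```text
time: 55.5
ee_pos: [0.4643, 0.2676, 0.1744]
tcp_rot: [3.142, 0.0, 3.141]
ft_force: [-2.0, -1.2, 0.4]
finger_gap: 0.0334
grip_force: 51.8
```

Call:
jog_arm --steps '[{"linear": [0,0,0.005],"spin": 0,"grip": 0},{"linear": [0,0,0.005],"spin": 0,"grip": 0}]'

```text
time: 55.75
ee_pos: [0.4643, 0.2676, 0.1743]
tcp_rot: [3.142, 0.0, 3.141]
ft_force: [-4.8, -2.0, 5.4]
finger_gap: 0.0336
grip_force: 52.5
```

Home contact at 0.1743, against 0.1746 expected. Release, rise, retreat and verify.

Call:
jog_arm --steps '[{"linear": [0,0,-0.005],"spin": 0,"grip": 0.6},{"linear": [0,0,-0.005],"spin": 0,"grip": 1},{"linear": [0,0,-0.005],"spin": 0,"grip": 1},{"linear": [0,0,-0.005],"spin": 0,"grip": 1},{"linear": [0,0,-0.05],"spin": 0,"grip": 1}]'

```text
time: 56.38
ee_pos: [0.4637, 0.2673, 0.1821]
tcp_rot: [-3.141, -0.002, 3.141]
ft_force: [-0.2, -0.4, 0.2]
finger_gap: 0.0852
grip_force: 0.0
```

Call:
jog_arm --steps '[{"linear": [0,0,-0.2],"spin": 0,"grip": 1},{"linear": [0,0,-0.4],"spin": 0,"grip": 1},{"linear": [0,0,-0.5],"spin": 0,"grip": 1},{"linear": [0,0,-0.5],"spin": 0,"grip": 1},{"linear": [0,0,-0.5],"spin": 0,"grip": 1}]'

```text
time: 57.0
ee_pos: [0.4635, 0.2672, 0.2808]
tcp_rot: [-3.14, -0.003, 3.141]
ft_force: [-0.5, 0.3, -0.2]
finger_gap: 0.0854
grip_force: 0.0
```

Call:
jog_arm --steps '[{"linear": [0,-0.5,0],"spin": 0,"grip": 1},{"linear": [0,-0.9,0],"spin": 0,"grip": 1},{"linear": [0,-0.9,0],"spin": 0,"grip": 1},{"linear": [0,-0.9,0],"spin": 0,"grip": 1},{"linear": [0,-0.9,0],"spin": 0,"grip": 1}]'

```text
time: 57.62
ee_pos: [0.4636, 0.0876, 0.2811]
tcp_rot: [3.141, -0.003, 3.14]
ft_force: [0.1, -0.4, -0.5]
finger_gap: 0.0854
grip_force: 0.0
```

Run:
```python
from lid import *
s=arm.state(); print(s['time'],s['ee_pos'])
d=grab('wrist'); knob(d,True,(.4645,.267),.119)
d=grab('side'); save(d,'side13.png'); knob(d,False,(.4645,.267),.119); W=cloud(d); m=np.hypot(W[...,0]-.4645,W[...,1]-.267)<.1; A=W[m&(W[...,2]>.12)&(W[...,2]<.14)]
print('tilt',np.linalg.lstsq(np.c_[A[:,:2]-[.4645,.267],np.ones(len(A))],A[:,2],rcond=None)[0])
d=grab('top'); save(d,'top13.png')
```

```text
57.625 [0.46357342 0.08757313 0.28110864]
knobtop 935 [0.4642 0.2669 0.1689] [0.4634 0.2646 0.1698]
lid circle [0.4645 0.2676] 0.1017 spread 0.0004 z [0.1264 0.1309 0.1349]
knobtop 217 [0.4635 0.2693 0.1692] [0.4614 0.2737 0.1715]
lid circle [0.4651 0.2679] 0.1011 spread 0.001 z [0.1279 0.1322 0.1366]
tilt [ 0.00799067 -0.00741368  0.13274194]
```

View pics/side13.png

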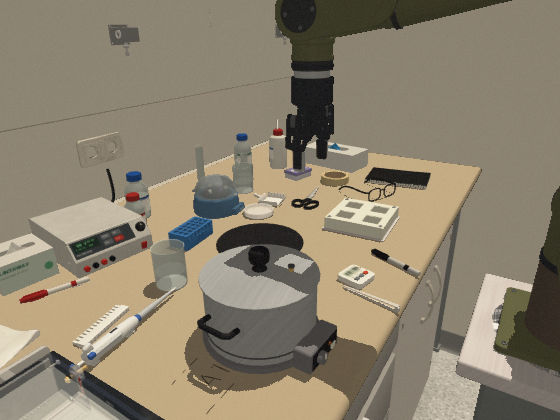

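The side view shows the lid seated on the steriliser, knob at (258,258). Its heights match the initial readings, the block is empty, and the beaker and timer are untouched.

```bash
python3 -c "
from rig import arm
print(arm.finish_job())"
```

```text
the job is handed in; nothing more can be done
None
```

The job is handed in: all three bottles had their caps loosened about half a turn (caps sat 2 mm higher) and stand upright in the steriliser, the lid is back fully home, and the beaker and timer were left alone.

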